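# Tidy the baking table: stand up the bottles, put the cups away

## Task

Tidy the baking table after class. Stand every fallen bottle upright on the green mat, and lift every measuring cup clear of the white drying rail and its end stops and hang it by its hook on the black storage rail, between that rail's stops. Do not drop a cup onto the table, and leave the glass jug, the glass bowl and the spatula where they are.

Things in the scene. Friction and masses are not known exactly. Their poses are not given: they have to be found in the camera images.
- soy_bottle: Amber sauce bottle with a yellow label and a red cap. Square body 48 x 48 mm, 100 mm tall from the underside, then a neck and a round cap 31 mm across; 148 mm tall in all. Origin: centre of the underside; z runs from the underside to the cap, x and y square to the side faces. 0.2 to 0.4 kg, centre of mass near 55 mm up. Starts lying on a side face on the paper.
- syrup_bottle: Red-brown syrup bottle with a red label and a brass-coloured cap. Square body 50 x 50 mm, 98 mm tall from the underside, then a neck and a round cap 31 mm across; 142 mm tall in all. Origin: centre of the underside; z runs from the underside to the cap, x and y square to the side faces. 0.2 to 0.4 kg, centre of mass near 55 mm up. Starts lying on a side face on the paper.
- vinegar_bottle: White vinegar bottle with a blue label and a white cap. Square body 52 x 52 mm, 96 mm tall from the underside, then a neck and a round cap 31 mm across; 138 mm tall in all. Origin: centre of the underside; z runs from the underside to the cap, x and y square to the side faces. 0.2 to 0.4 kg, centre of mass near 55 mm up. Starts lying on a side face on the paper.
- cup_black: Black measuring cup, 90 g. Origin: roof of its hook slot, bears on the bar's top; z up, x across the bar, away from the robot. Hook: block 32 (x) x 24 (y) mm, 16 mm above the origin, two 7 mm legs 20 mm below it, slot 18 mm wide between; grip it across x. The -x leg goes on as the handle to a round bowl 52 mm across, 36 mm deep, open to +x, lowest point 124 mm below the origin.
- cup_blue: Blue measuring cup, 90 g. Origin: roof of its hook slot, bears on the bar's top; z up, x across the bar, away from the robot. Hook: block 32 (x) x 24 (y) mm, 16 mm above the origin, two 7 mm legs 20 mm below it, slot 18 mm wide between; grip it across x. The -x leg goes on as the handle to a round bowl 48 mm across, 36 mm deep, open to +x, lowest point 120 mm below the origin.
- cup_orange: Orange measuring cup, 90 g. Origin: roof of its hook slot, bears on the bar's top; z up, x across the bar, away from the robot. Hook: block 32 (x) x 24 (y) mm, 16 mm above the origin, two 7 mm legs 20 mm below it, slot 18 mm wide between; grip it across x. The -x leg goes on as the handle to a round bowl 44 mm across, 36 mm deep, open to +x, lowest point 116 mm below the origin.
- mat: Green mat, fixed flat on the table, 150 (x) x 360 (y) mm, 4 mm thick; origin: centre of its underside; on either the left or the right.
- paper: White baking-paper sheet, fixed flat on the table, 170 (x) x 380 (y) mm, 3 mm thick; origin: centre of its underside. The fallen bottles lie on it at the start, caps roughly towards the robot.
- drying_rail_bar (a point): White drying rail, blue foot, fixed. Point: mid-length, top of the bar, 185 mm above the table; y along the bar, x away from the robot. Bar 10 mm thick, 230 mm long; at each end a red stop, 6 mm thick, rises 18 mm above the bar's top, and an arm runs back (+x) to a post 72 mm behind, no higher than the bar. Below, in front and above it is free. The rails stand roughly end to end, 40 to 60 mm apart.
- storage_rail_bar (a point): Storage rail (black steel bar, dark wood foot), fixed, built just like the drying rail, empty at the start. Point: middle of the bar's length, on top of the bar; y runs along the bar, x away from the robot. It may stand left or right of the drying rail.
- jug: Glass measuring jug with a handle, 84 mm across, 95 mm tall, a bystander; origin: centre of the underside.
- bowl: Green glass mixing bowl, 140 mm across, 70 mm tall, a bystander; origin: centre of the underside.
- scraper: Black-handled spatula lying flat on the far side of the table, a bystander; origin: on its underside.

How it is judged:
By the outcome, as a careful person would: the job done as asked, in the order asked, and still so for the second after the job is handed in, with the robot touching nothing.
Of soy_bottle, syrup_bottle, vinegar_bottle only 2 to 3 are there at a start; the rules pass over those that are not, and their reading is None.
Of cup_black, cup_blue, cup_orange only 2 to 3 are there at a start; the rules pass over those that are not, and their reading is None.
At some moment in a run one of soy_bottle, syrup_bottle, vinegar_bottle may be knocked a few centimetres aside while the robot is not near it.
It also fails if it takes over 210 s, if anything falls off the work surface, if the arm or the gripper's body presses on something with over 40 N, if the wrist force passes 120 N, or if a joint passes its speed limit or range.

## Robot

A 6-joint arm with a two-finger parallel gripper is mounted at the origin on the work surface. World frame = base frame: x ahead of the robot, y to its left, z up, the work surface at z = 0. Lengths are in m, angles in rad, forces in N, time in s.
With the tool pointing down it reaches from about 0.375 to 0.9 m from the base axis. Payload 3.1 kg.
Tool frame: the origin (TCP) lies on the centre line of the jaws, within the pads' length; the fingertips stand 8 mm ahead of it and the grasp point (between the pads) lies 11 mm behind it; z points along the fingers, y is the line along which they close (so a half turn about z gives the same grasp; the last joint's range is limited). The gripper opens to 85 mm and grips with 20 to 120 N. Pads are 22 mm wide; open, the fingers measure 114 mm over their backs; the gripper's body (76 mm by 85 mm) begins 54 mm behind the grasp point. The pads swing forward as they close: fully open they stand 13 mm farther back than shut.
Start: joints at [0.924, 0.527, 1.433, -0, 1.181, -0.178], TCP at [0.282, 0.558, 0.239] pointing down, gripper open.
Joint ranges: [-3.08, 3.08], [-0.75, 2.2], [0.22, 2.44], [-1.43, 4.57], [0, 2.65], [-2.85, 2.85]. Speed limits (rad/s): [2.79, 2.79, 3.14, 3.14, 3.14, 3.14].

## Interface

Orientations are given as a unit quaternion [x, y, z, w].
In Python, from station import * gives the robot as it stands.
- The arm moves only by the tool play_rows, never from a script. Its argument "rows" is a list of rows, each a list of 3 entries, a list of its own where there are three numbers: the turn, a rotation vector about the tool's x, y, z in degrees, then the shift along the tool's x, y, z in mm, then the closure, from 0 (fully open) to 1 (shut). In form: [[[ax, ay, az], [dx, dy, dz], jaw], ...]. A call has 1 to 12 rows; each row shifts and turns the commanded pose from where the row before left it, along the tool's axes as they then stand; what a row does not reach is not made up. A row lasts 1/12 s, in which the tool goes at most 41.7 mm and 7.16 degrees, less where a joint would pass 70% of its speed; a pose out of reach is approached as far as the arm can. A call with a gripper value outside its range is refused whole. The fingers move at their own pace and stop on an object; "grip_force" is the grip in N (left out, the last holds). Time passes only in rows, so rows that do not move let the fingers close. It gives the time, the measured TCP pose, the force, the opening and the grip force at its end, in the units of the state.
- sense(): the state, without advancing time (a new reading comes with each control period).
- snapshot(name): name is "scene" or "top"; returns (picture, depth): 480x640x3 uint8, red, green, blue; 480x640 float32, m along the optical axis (not along the pixel's ray), 0 where there is no reading.
- get_calibration(name): a dict with "vfov" (degrees; the focal length in pixels is half the picture's height over the tangent of half this angle, whatever the lens; pixels are square), "cx", "cy" (the principal point, pixels), "xyz" and "attitude" of the camera in the world. Camera axes: x right, y down, z forward; pixel columns grow to the right and rows downward; lengths in m; the calibration is good to about 2 mm. A picture is of the moment at which its call begins. get_calibration takes no time and is no camera call.
- sign_off(): hands the job in; it is judged then, once.
The state is a dict: "t": time; "q": joint angles; "qd": joint speeds; "tau": joint torques, N m; "tcp_pos": TCP position; "tool_rot": TCP orientation; "force": force on the tool from outside, world axes, zero at the start; "ft_torque": the same for the moment, N m; "finger_gap": opening from 0.0 (shut) to 1.0 (fully open); "gripper_force": force on a finger pad.
Only numpy, scipy, OpenCV 4.12 (cv2) and the standard library are available. Lean on these libraries where they do the work, as an engineer would, in place of code of your own. Each camera call takes 0.05 s, during which the arm holds its last target. There are 200 camera calls.

## Working session

There is one attempt and no reset: what is moved stays moved. The work goes in short steps, Python scripts to look and compute and a tool call to move; the robot and the scene stay as the last step left them, time stands still between calls to the robot, and variables do not carry over. Pictures are saved under pics/ and viewed, at most 14 in all, crops included, and the job is handed in when it is done.

Besides the shell and the picture viewer there is one more tool, called after ">>>" as name([rows], argument=value, ...), one row to a line, values as JSON. play_rows: Moves the arm, as the interface text tells. Its arguments: {"type":"object","properties":{"rows":{"type":"array","items":{"type":"array"}},"grip_force":{"type":"number"}},"required":["rows"]}

```bash
mkdir -p pics; ls; python3 - <<'E'
from station import *
import cv2
for n in("scene","top"):
    p,d=snapshot(n); cv2.imwrite(f"pics/{n}0.png",p[:,:,::-1]); import numpy as np; np.save(f"pics/{n}0.npy",d); print(n,get_calibration(n))
print(sense())
E
```

```text
pics
scene {'vfov': 42.48363711540373, 'cx': 324.91735394463626, 'cy': 236.79107378873158, 'xyz': array([ 1.20065113, -0.589857  ,  1.05273565]), 'attitude': array([ 0.86593495,  0.35246829, -0.13028481, -0.33007367])}
top {'vfov': 53.078674600234535, 'cx': 324.81942993519533, 'cy': 245.71320087538345, 'xyz': array([0.48610158, 0.01281368, 1.16929408]), 'attitude': array([-0.69537994,  0.71508537, -0.05726999,  0.04265899])}
{'t': 0.1, 'q': array([ 9.24488409e-01,  5.28376023e-01,  1.43377567e+00,  1.76839427e-06,
        1.18143762e+00, -1.78490522e-01]), 'qd': array([-0.00199894, -0.00136121, -0.00109519, -0.0011044 , -0.00130715,
        0.00124478]), 'tau': array([-5.47035688e-04, -4.43305492e+01, -1.78585696e+01, -2.18236505e-04,
        3.93921684e-03,  1.09280077e-05]), 'tcp_pos': array([0.28141415, 0.55734468, 0.23842927]), 'tool_rot': array([ 2.31781752e-01,  9.72767301e-01, -9.14304409e-04, -4.00888463e-04]), 'force': array([ 0.36933542, -0.48950312,  0.62555237]), 'ft_torque': array([-0.03710711, -0.00338104,  0.002183  ]), 'gripper_force': 0.0, 'finger_gap': 0.9982286249260032}
```

View pics/top0.png

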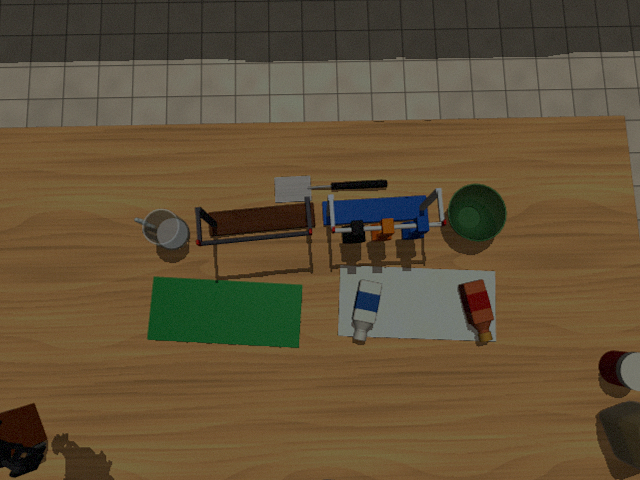

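View pics/scene0.png

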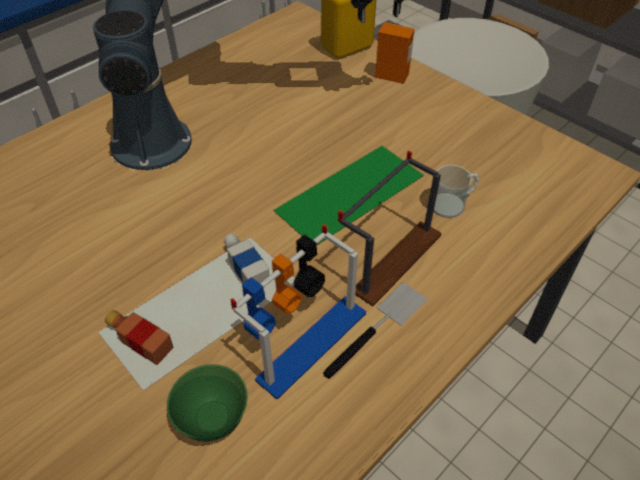

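The top view shows the white vinegar bottle at (367,310) and the syrup bottle at (478,312). The black, orange and blue cups are near (353,230), (382,230) and (412,228). The mat is at lower left and the storage rail at (200–310, 237). I'll enlarge these areas.

```bash
cat > h.py <<'E'
from station import *
import numpy as np, cv2
from scipy.spatial.transform import Rotation as R
def cam(n):
    c=get_calibration(n); f=240/np.tan(np.radians(c["vfov"]/2)); return c,f,R.from_quat(c["attitude"])
def ray(n,u,v):
    c,f,r=cam(n); return c["xyz"],r.apply(np.stack([(np.asarray(u,float)-c["cx"])/f,(np.asarray(v,float)-c["cy"])/f,np.ones(np.shape(u))],-1))
def atz(n,u,v,z):
    o,d=ray(n,u,v); return o+d*((z-o[2])/d[...,2:3] if np.ndim(u) else (z-o[2])/d[2])
def tri(a,b):
    o1,d1=ray("top",*a); o2,d2=ray("scene",*b)
    s=np.linalg.lstsq(np.stack([d1,-d2],1),o2-o1,rcond=None)[0]
    p,q=o1+s[0]*d1,o2+s[1]*d2; return (p+q)/2,np.linalg.norm(p-q)*1000
def cloud(n,d):
    v,u=np.mgrid[:480,:640]; o,r=ray(n,u,v); return o+r*d[...,None]
def crop(n,img,x0,y0,w,h,s,name):
    im=np.clip(img[y0:y0+h,x0:x0+w,::-1].astype(float)*1.6,0,255).astype(np.uint8)
    cv2.imwrite("pics/"+name,cv2.resize(im,None,fx=s,fy=s,interpolation=cv2.INTER_CUBIC))
E
python3 - <<'E'
from h import *
t=cv2.imread("pics/top0.png")[:,:,::-1]; s=cv2.imread("pics/scene0.png")[:,:,::-1]
crop("top",t,190,180,320,170,2.5,"tc.png"); crop("scene",s,100,150,340,240,2.3,"sc.png")
P=cloud("top",np.load("pics/top0.npy"))
for u,v in [(220,310),(365,300),(372,270),(478,310),(470,270),(353,230),(382,228),(412,228),(255,239),(368,229)]: print(u,v,P[v,u].round(4))
E
```

```text
Traceback (most recent call last):
  File "h.py", line 15, in cloud
    v,u=np.mgrid[:480,:640]; o,r=ray(n,u,v); return o+r*d[...,None]
                                 ~~~^^^^^^^
  File "h.py", line 7, in ray
    c,f,r=cam(n); return c["xyz"],r.apply(np.stack([(np.asarray(u,float)-c["cx"])/f,(np.asarray(v,float)-c["cy"])/f,np.ones(np.shape(u))],-1))
                                  ~~~~~~~^^^^^^^^^^^^^^^^^^^^^^^^^^^^^^^^^^^^^^^^^^^^^^^^^^^^^^^^^^^^^^^^^^^^^^^^^^^^^^^^^^^^^^^^^^^^^^^^^^^^^
  File "scipy/spatial/transform/_rotation.pyx", line 2580, in scipy.spatial.transform._rotation.Rotation.apply
ValueError: Expected input of shape (3,) or (P, 3), got (480, 640, 3).
```

View pics/tc.png

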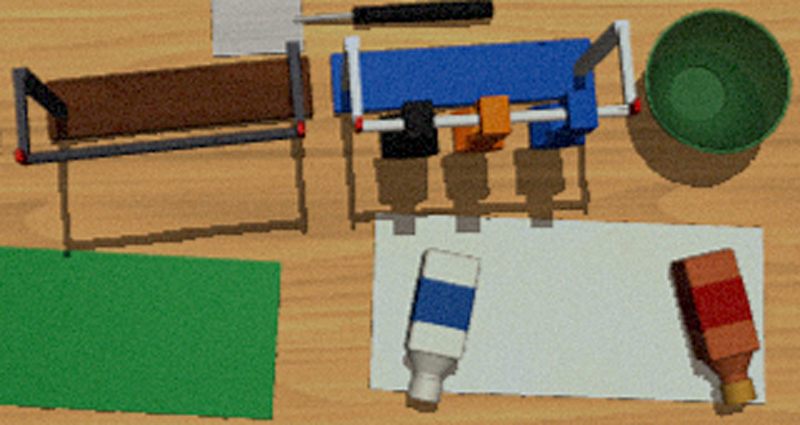

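View pics/sc.png

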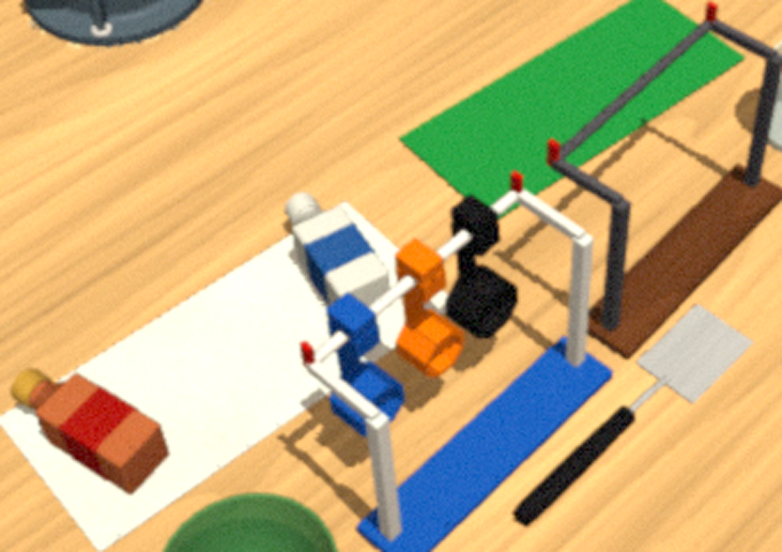

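The crops show the red stops of the storage rail at (20,156) and (301,128), and of the drying rail at (358,125) and (635,105). The bottle tops are at (445,305) and (715,305), with caps towards the robot.

```bash
sed -i 's/v,u=np.mgrid\[:480,:640\]; o,r=ray(n,u,v); return o+r\*d/v,u=np.mgrid[:480,:640]; o,r=ray(n,u.ravel(),v.ravel()); return o+r.reshape(480,640,3)*d/' h.py
python3 - <<'E'
from h import *
T=lambda x,y:(189.8+x/2.5,179.8+y/2.5); S=lambda x,y:(99.8+x/2.3,149.8+y/2.3)
for n,a,b in [("stoL",(20,156),(711,10)),("stoR",(301,128),(553,150)),("dryL",(358,125),(517,180)),("dryR",(635,105),(307,351)),
 ("vcap",(427,371),(0,0)),("matL",0,0)]:
    if a and b!=(0,0): p,e=tri(T(*a),S(*b)); print(n,p.round(4),round(e,1))
for u,v in [(150,278),(302,285),(299,346),(149,340)]: print("mat",atz("top",u,v,.004).round(3))
def top(n,c): return atz("top",*T(*c),n).round(4)
# bottle top-face corners base-left, base-right, shoulder
for c in [(427,249),(480,257),(412,350),(463,358),(423,372)]: print("vin",top(.055,c))
for c in [(684,259),(734,249),(707,360),(758,350),(735,366)]: print("syr",top(.053,c))
for P,n in [(cloud("top",np.load("pics/top0.npy")),"top"),(cloud("scene",np.load("pics/scene0.npy")),"scene")]:
    img=cv2.cvtColor(cv2.imread(f"pics/{n}0.png"),cv2.COLOR_BGR2HSV)
    z=P[...,2]
    box=(abs(P[...,0]-.52)<.12)&(P[...,1]<.12)&(P[...,1]>-.3)&(z>.19)&(z<.23)
    lab=cv2.connectedComponentsWithStats((box&(z>.192)).astype(np.uint8))
    for i in range(1,lab[0]):
        m=lab[1]==i
        if m.sum()>20: q=P[m]; print(n,"hook",m.sum(),np.percentile(q,3,0).round(4),np.median(q,0).round(4),np.percentile(q,97,0).round(4),img[m].mean(0).round())
    b=(P[...,0]>.2)&(P[...,0]<.5)&(P[...,1]<.12)&(P[...,1]>-.5)&(z>.03)&(z<.07)
    lab=cv2.connectedComponentsWithStats(b.astype(np.uint8))
    for i in range(1,lab[0]):
        m=lab[1]==i
        if m.sum()>150: q=P[m]; t=q[q[:,2]>.045][:,:2].astype(np.float32); print(n,"bot",m.sum(),np.percentile(q,[3,50,97],0).round(3).tolist(),cv2.minAreaRect(t))
E
```

```text
stoL [0.6393 0.2501 0.1956] 2.0
stoR [0.6566 0.0204 0.1946] 1.7
dryL [ 0.6584 -0.0259  0.195 ] 3.6
dryR [ 0.6683 -0.2564  0.1964] 1.6
mat [0.584 0.41  0.004]
mat [0.557 0.044 0.004]
mat [0.413 0.055 0.004]
mat [0.437 0.409 0.004]
vin [ 0.5632 -0.0934  0.055 ]
vin [ 0.5544 -0.1424  0.055 ]
vin [ 0.471  -0.0759  0.055 ]
vin [ 0.4623 -0.1225  0.055 ]
vin [ 0.4508 -0.0852  0.055 ]
syr [ 0.5473 -0.3334  0.053 ]
syr [ 0.5553 -0.381   0.053 ]
syr [ 0.4538 -0.3482  0.053 ]
syr [ 0.4615 -0.3962  0.053 ]
syr [ 0.4476 -0.3737  0.053 ]
top bot 705 [[0.418, -0.393, 0.033], [0.466, -0.371, 0.051], [0.498, -0.344, 0.057]] ((0.46465063095092773, -0.37217265367507935), (0.07934555411338806, 0.05041854456067085), 9.737828254699707)
top bot 610 [[0.429, -0.123, 0.034], [0.471, -0.095, 0.052], [0.499, -0.074, 0.059]] ((0.4644370675086975, -0.09612564742565155), (0.052508752793073654, 0.07995805889368057), 78.54695892333984)
scene bot 481 [[0.429, -0.127, 0.034], [0.476, -0.099, 0.054], [0.499, -0.076, 0.059]] ((0.46704718470573425, -0.09578799456357956), (0.052185267210006714, 0.08037751168012619), 76.1601791381836)
scene bot 769 [[0.419, -0.397, 0.034], [0.471, -0.378, 0.052], [0.499, -0.347, 0.057]] ((0.4615906774997711, -0.3746998608112335), (0.08807861804962158, 0.05258020758628845), 13.668932914733887)
```

```bash
cat >> h.py <<'E'
def frame(y,z):
    y=np.array(y,float);y/=np.linalg.norm(y);z=np.array(z,float);z-=y*(z@y);z/=np.linalg.norm(z); return np.stack([np.cross(y,z),y,z],1)
def plan(way,start=None):
    """way: list of (label,pos,R); prints turn then shift in tool axes for each waypoint"""
    s=sense(); p,r=(s["tcp_pos"],R.from_quat(s["tool_rot"]).as_matrix()) if start is None else start
    for l,pp,rr in way:
        t=np.degrees(R.from_matrix(r.T@rr).as_rotvec()); d=rr.T@(np.array(pp)-p)*1000
        print(l,"turn",t.round(1),"n>=%.1f"%(np.linalg.norm(t)/7.16),"shift",d.round(1),"n>=%.1f"%(np.linalg.norm(d)/41.7),"at",np.round(pp,3)); p,r=np.array(pp),rr
def bottle(base,sh,h,z,th):
    base,sh=np.array(base),np.array(sh); b=np.append((sh-base)/np.linalg.norm(sh-base),0); th=np.radians(th)
    zt=np.array([0,0,-np.cos(th)])-b*np.sin(th); y=np.cross([0,0,1],-b)
    Rg=frame(y,zt); G=np.append(base,z)+b*h/1000
    return G+.015*zt,Rg
E
python3 - <<'E'
from h import *
p,r=bottle((.5588,-.118),(.4667,-.099),88,.033,50)
plan([("pre",p-.11*r[:,2],r),("grasp",p,r)])
s=np.load("pics/top0.npy")
for n in("top","scene"):
    P=cloud(n,np.load(f"pics/{n}0.npy")); z=P[...,2]
    m=((abs(P[...,0]-.66)<.05)&(P[...,1]<.0)&(P[...,1]>-.25)&(z>.194)&(z<.23)).astype(np.uint8)
    k,L,st,_=cv2.connectedComponentsWithStats(m)
    for i in range(1,k):
        q=P[L==i]
        if len(q)>20: print(n,len(q),np.percentile(q,[5,50,95],0).round(4).tolist())
E
```

```text
pre turn [ -6.7 -49.7 -14.1] n>=7.3 shift [ -48.4 -605.4  282.3] n>=16.1 at [ 0.401 -0.086  0.094]
grasp turn [0. 0. 0.] n>=0.0 shift [  0.  -0. 110.] n>=2.6 at [ 0.484 -0.103  0.023]
top 190 [[0.6504, -0.222, 0.1969], [0.6651, -0.2104, 0.2011], [0.6796, -0.2001, 0.204]]
top 188 [[0.6482, -0.1496, 0.1978], [0.6628, -0.1385, 0.2008], [0.6775, -0.1278, 0.2036]]
top 186 [[0.6456, -0.0868, 0.1973], [0.6604, -0.076, 0.2007], [0.6748, -0.0657, 0.204]]
scene 33 [[0.6548, -0.0308, 0.1949], [0.6602, -0.0283, 0.2014], [0.6654, -0.0232, 0.2053]]
scene 213 [[0.6476, -0.0884, 0.1959], [0.6631, -0.079, 0.2014], [0.6766, -0.0661, 0.2039]]
scene 232 [[0.6496, -0.151, 0.1951], [0.6653, -0.1412, 0.2012], [0.679, -0.1286, 0.204]]
scene 245 [[0.6522, -0.2233, 0.1962], [0.6679, -0.2128, 0.2011], [0.6815, -0.2015, 0.2043]]
```

```bash
python3 - <<'E'
from h import *
p,r=bottle((.5588,-.118),(.4667,-.099),88,.033,50)
s=sense();r0=R.from_quat(s["tool_rot"]).as_matrix()
u=p+[0,0,.17]
plan([("over",u,r0),("turn",u,r),("grasp",p,r)])
E
```

```text
over turn [0. 0. 0.] n>=0.0 shift [-478.3 -497.6   45.9] n>=16.6 at [ 0.484 -0.103  0.193]
turn turn [ -6.7 -49.7 -14.1] n>=7.3 shift [0. 0. 0.] n>=0.0 at [ 0.484 -0.103  0.193]
grasp turn [0. 0. 0.] n>=0.0 shift [130.2   0.  109.3] n>=4.1 at [ 0.484 -0.103  0.023]
```

>>> play_rows([
  [[0,0,0],[-26.6,-27.6,2.5],0],
  [[0,0,0],[-26.6,-27.6,2.5],0],
  [[0,0,0],[-26.6,-27.6,2.5],0],
  [[0,0,0],[-26.6,-27.6,2.5],0],
  [[0,0,0],[-26.6,-27.6,2.5],0],
  [[0,0,0],[-26.6,-27.6,2.5],0],
  [[0,0,0],[-26.6,-27.6,2.5],0],
  [[0,0,0],[-26.6,-27.6,2.5],0],
  [[0,0,0],[-26.6,-27.6,2.5],0],
])

```text
t: 0.85
tcp_pos: [0.3834, 0.2264, 0.2166]
tool_rot: [0.232, 0.973, -0.0, -0.0]
force: [0.5, 0.7, -0.1]
finger_gap: 0.999
gripper_force: 0.0
```

>>> play_rows([
  [[0,0,0],[-26.6,-27.6,2.5],0],
  [[0,0,0],[-26.6,-27.6,2.5],0],
  [[0,0,0],[-26.6,-27.6,2.5],0],
  [[0,0,0],[-26.6,-27.6,2.5],0],
  [[0,0,0],[-26.6,-27.6,2.5],0],
  [[0,0,0],[-26.6,-27.6,2.5],0],
  [[0,0,0],[-26.6,-27.6,2.5],0],
  [[0,0,0],[-26.6,-27.6,2.5],0],
  [[0,0,0],[-26.6,-27.6,2.5],0],
])

```text
t: 1.6
tcp_pos: [0.4851, -0.1034, 0.194]
tool_rot: [0.232, 0.973, 0.0, -0.0]
force: [1.0, 0.7, 0.1]
finger_gap: 0.998
gripper_force: 0.0
```

>>> play_rows([
  [[-0.8,-6.2,-1.8],[0,0,0],0],
  [[-0.8,-6.2,-1.8],[0,0,0],0],
  [[-0.8,-6.2,-1.8],[0,0,0],0],
  [[-0.8,-6.2,-1.8],[0,0,0],0],
  [[-0.8,-6.2,-1.8],[0,0,0],0],
  [[-0.8,-6.2,-1.8],[0,0,0],0],
  [[-0.8,-6.2,-1.8],[0,0,0],0],
  [[-0.8,-6.2,-1.8],[0,0,0],0],
  [[0,0,0],[0,0,0],0],
  [[0,0,0],[0,0,0],0],
])

```text
t: 2.43
tcp_pos: [0.499, -0.0862, 0.2085]
tool_rot: [0.137, 0.951, -0.006, 0.277]
force: [-0.4, -0.1, -0.2]
finger_gap: 1.004
gripper_force: 0.0
```

```bash
python3 - <<'E'
from h import *
s=sense(); print(s["q"].round(3),s["tcp_pos"])
p,r=bottle((.5588,-.118),(.4667,-.099),88,.033,50)
plan([("up",p+[0,0,.17],r),("grasp",p,r)])
t,d=snapshot("top"); P=cloud("top",d); crop("top",t,330,240,180,110,4,"t1.png")
E
```

```text
[-0.494  0.32   2.162  0.961  0.211 -2.681] [ 0.49902249 -0.08621751  0.20853892]
up turn [  0.4 -17.9  -5.3] n>=2.6 shift [ 19.  -19.    0.9] n>=0.6 at [ 0.484 -0.103  0.193]
grasp turn [0. 0. 0.] n>=0.0 shift [130.2   0.  109.3] n>=4.1 at [ 0.484 -0.103  0.023]
```

View pics/t1.png

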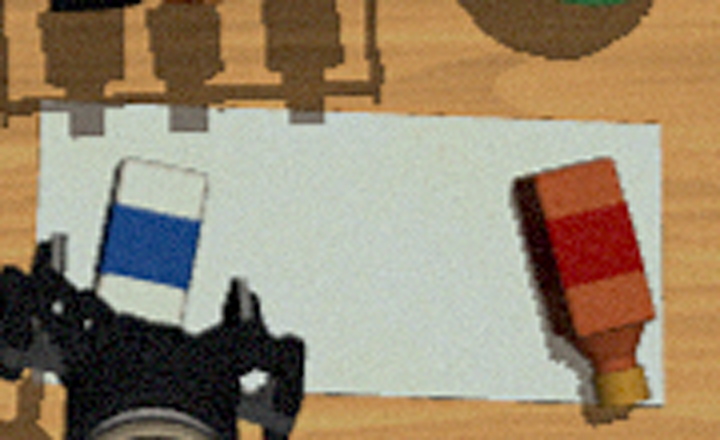

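```bash
cat > kin.py <<'E'
from h import *
from scipy.optimize import least_squares
D=[([.924488,.528376,1.433776,0,1.181438,-.178491],[.28141415,.55734468,.23842927],[.231782,.972767,-.000914,-.0004])]
ry=lambda a:R.from_euler("y",a).as_matrix(); rz=lambda a:R.from_euler("z",a).as_matrix()
def fk(q,k):
    d,h0,a,b,e,c,f=k
    A=rz(q[0]);p=A@[f,d,h0];A=A@ry(q[1]);p=p+A@[0,0,a];A=A@ry(q[2]);p=p+A@[e,0,b];A=A@rz(q[3])@ry(q[4]);w=p.copy();A=A@rz(q[5]);return p+A@[0,0,c],A
E
python3 - <<'E'
from kin import *
s=sense()
for q,p,o in D+[(s["q"],s["tcp_pos"],s["tool_rot"])]:
    A=fk(q,[0]*7)[1]; M=R.from_quat(o).as_matrix(); print(np.degrees(R.from_matrix(A.T@M).as_rotvec()).round(1)); 
print(s["q"].tolist(),s["tcp_pos"].tolist(),s["tool_rot"].tolist())
E
```

```text
[-0. -0. 90.]
[-0. -0. 90.]
[-0.49381383848401905, 0.3202127501405059, 2.161651647554861, 0.9605495174907116, 0.2111684654248416, -2.6807879048809986] [0.4993134771532865, -0.08640027525755696, 0.20856808556811696] [0.13698644980703775, 0.9509721535350016, -0.006240622423739675, 0.2772142319615453]
```

>>> play_rows([
  [[0.8,6.2,1.8],[0,0,0],0],
  [[0.8,6.2,1.8],[0,0,0],0],
  [[0.8,6.2,1.8],[0,0,0],0],
  [[0.8,6.2,1.8],[0,0,0],0],
  [[0,0,0],[0,0,0],0],
])

```text
t: 2.9
tcp_pos: [0.5105, -0.0771, 0.2107]
tool_rot: [0.159, 0.97, 0.024, 0.182]
force: [1.4, -0.2, 1.1]
finger_gap: 1.0
gripper_force: 0.0
```

```bash
python3 - <<'E'
from kin import *
s=sense();A=fk(s["q"],[0]*7)[1]; M=R.from_quat(s["tool_rot"]).as_matrix(); print(np.degrees(R.from_matrix(A.T@M).as_rotvec()).round(1))
print(s["q"].tolist(),s["tcp_pos"].tolist(),s["tool_rot"].tolist())
E
```

```text
[-0. -0. 90.]
[-0.45127264860396926, 0.32836416032575727, 1.994093027818248, 0.3102817789267751, 0.49981507792919394, -1.945659217378806] [0.5104912218065778, -0.07710346998929951, 0.21067488439732107] [0.15928651471992628, 0.970047707075168, 0.02365908941182219, 0.18186670864892027]
```

```bash
cat >> kin.py <<'E'
D+=[([-0.49381383848401905, 0.3202127501405059, 2.161651647554861, 0.9605495174907116, 0.2111684654248416, -2.6807879048809986],[0.4993134771532865, -0.08640027525755696, 0.20856808556811696],0),
([-0.45127264860396926, 0.32836416032575727, 1.994093027818248, 0.3102817789267751, 0.49981507792919394, -1.945659217378806],[0.5104912218065778, -0.07710346998929951, 0.21067488439732107],0)]
def fit():
    g=lambda k:np.concatenate([(fk(q,k)[0]-p)*1000 for q,p,_ in D])
    return least_squares(g,[.1,.2,.42,.4,0,.3,0])
K=fit(); K,RES=K.x,K.fun
LO=np.array([-3.08,-.75,.22,-1.43,0,-2.85]);HI=np.array([3.08,2.2,2.44,4.57,2.65,2.85])
def ik(p,M,seeds=30,rng=np.random.default_rng(0)):
    """all distinct in-range solutions"""
    def g(q):
        x,A=fk(q,K); A=A@rz(np.pi/2); return np.concatenate([(x-p)*5,R.from_matrix(A.T@M).as_rotvec()])
    out=[]
    for i in range(seeds):
        s=least_squares(g,rng.uniform(LO,HI),bounds=(LO,HI),max_nfev=60)
        if s.cost<1e-6 and not any(abs(s.x-o).max()<.05 for o in out): out.append(s.x)
    return out
E
python3 - <<'E'
from kin import *
print(K.round(4),RES.round(1))
base,sh=(.5588,-.118),(.4667,-.099)
for th in(30,40,50):
    p,r=bottle(base,sh,88,.033,th)
    for l,pp in(("g",p),("up",p+[0,0,.17])):
        for o in ik(pp,r): print(th,l,o.round(2))
E
```

```text
[0.111  0.2742 0.588  0.3917 0.1141 0.2887 0.    ] [ 0. -0. -0. -0.  0. -0.  0.  0.  0.]
30 g [-0.54  0.85  2.29  2.81  0.52  1.57]
40 g [-0.58  0.99  2.39  2.84  0.93  1.46]
40 up [-0.58  0.4   2.32  2.33  0.33  2.06]
```

```bash
cat >> kin.py <<'E'
def final(base,h,phi,alpha,off=.015,zb=.004):
    "tool pose for a bottle standing at base, gripped h mm up"
    phi,alpha=np.radians([phi,alpha]); d=np.array([np.cos(alpha),np.sin(alpha),0])
    z=d*np.sin(phi)-np.array([0,0,np.cos(phi)]); M=frame(np.cross(d,[0,0,1]),z)
    return np.array([base[0],base[1],zb+h/1000])+off*z,M
def track(q,way,n=12):
    "turn then shift, locally; returns end q, worst error, min margin, max joint step"
    p,A=fk(q,K);A=A@rz(np.pi/2);worst=0;mar=9;stp=0
    for pp,M in way:
        rv=R.from_matrix(A.T@M).as_rotvec()
        seq=[(p,A@R.from_rotvec(rv*i/n).as_matrix()) for i in range(1,n+1)]+[(p+(pp-p)*i/n,M) for i in range(1,n+1)]
        for x,B in seq:
            g=lambda q:np.concatenate([(fk(q,K)[0]-x)*5,R.from_matrix((fk(q,K)[1]@rz(np.pi/2)).T@B).as_rotvec()])
            s=least_squares(g,np.clip(q,LO+1e-6,HI-1e-6),bounds=(LO,HI),max_nfev=40)
            worst=max(worst,np.sqrt(2*s.cost));stp=max(stp,abs(s.x-q).max());q=s.x;mar=min(mar,(q-LO)[[0,1,2,3,5]].min(),q[4],(HI-q).min())
        p,A=pp,M
    return q,worst,mar,stp
E
python3 - <<'E'
from kin import *
base,sh=(.5588,-.118),(.4667,-.099)
for th in(0,10,20):
    p,r=bottle(base,sh,75,.033,th)
    sols=[o for o in ik(p,r,20)]
    for o in sols: 
        print(th,o.round(2),"fwd/up:",)
        if o[3]>1.5 or o[3]<-1.4: continue
        for tb in((.475,.34),(.475,.2)):
          for al in range(-180,180,30):
            pf,M=final(tb,75,90-th,al)
            q,w,m,s=track(o,[(p+[0,0,.22],r),(pf+[0,0,.18],r),(pf+[0,0,.18],M),(pf,M)],6)
            if w<.02: print("   ",tb,al,q.round(2),round(m,2),round(s,2))
E
```

```text
0 [-0.43  0.75  1.9  -0.    0.49 -1.8 ] fwd/up:
    (0.475, 0.34) -180 [ 0.29  1.34  0.88  0.46  2.44 -1.21] 0.07 0.28
    (0.475, 0.34) -120 [ 0.62  1.36  0.81 -0.67  2.42 -2.11] 0.11 0.35
    (0.475, 0.34) -90 [ 0.77  1.3   1.04 -0.98  2.09 -2.21] 0.35 0.35
    (0.475, 0.34) -60 [ 0.87  1.23  1.37 -1.27  1.75 -2.09] 0.12 0.33
    (0.475, 0.34) 0 [ 0.75  1.28  2.05  3.9   1.71 -1.44] 0.1 0.97
    (0.475, 0.34) 30 [ 0.34  1.41  2.23  2.94  2.06 -1.67] 0.06 0.59
    (0.475, 0.34) 60 [-0.02  1.33  2.14  2.05  1.73 -1.87] 0.17 0.36
    (0.475, 0.34) 90 [-0.09  1.22  1.85  1.48  1.58 -1.5 ] 0.49 0.28
    (0.475, 0.34) 120 [-0.01  1.21  1.5   1.08  1.79 -1.19] 0.49 0.23
    (0.475, 0.34) 150 [ 0.13  1.27  1.16  0.79  2.12 -1.09] 0.4 0.22
    (0.475, 0.2) -180 [ 0.12  1.3   1.05  0.17  2.36 -1.45] 0.11 0.3
    (0.475, 0.2) -150 [ 0.3   1.31  1.   -0.32  2.37 -1.81] 0.11 0.32
    (0.475, 0.2) -120 [ 0.47  1.28  1.12 -0.72  2.17 -2.03] 0.34 0.32
    (0.475, 0.2) -90 [ 0.62  1.23  1.36 -1.03  1.88 -2.04] 0.33 0.3
    (0.475, 0.2) -60 [ 0.71  1.2   1.67 -1.39  1.62 -1.83] 0.02 0.27
    (0.475,
[... 1050 characters left out ...]
  0.71  1.99 -1.1 ] 0.21 0.23
    (0.475, 0.2) -180 [ 0.12  1.22  1.1   0.15  2.22 -1.46] 0.21 0.31
    (0.475, 0.2) -150 [ 0.3   1.23  1.05 -0.28  2.23 -1.78] 0.21 0.33
    (0.475, 0.2) -120 [ 0.47  1.2   1.17 -0.65  2.04 -2.01] 0.21 0.33
    (0.475, 0.2) -90 [ 0.61  1.15  1.41 -0.96  1.74 -2.05] 0.21 0.31
    (0.475, 0.2) -60 [ 0.7   1.11  1.72 -1.35  1.46 -1.88] 0.08 0.27
    (0.475, 0.2) 60 [-0.43  1.25  2.22  1.72  1.44 -1.9 ] 0.14 0.34
    (0.475, 0.2) 90 [-0.38  1.12  1.89  1.17  1.45 -1.45] 0.21 0.29
    (0.475, 0.2) 120 [-0.24  1.12  1.56  0.8   1.71 -1.24] 0.21 0.23
    (0.475, 0.2) 150 [-0.06  1.17  1.28  0.5   2.01 -1.25] 0.21 0.28
20 [-0.49  0.77  2.14  2.39  0.14  2.05] fwd/up:
```

```bash
python3 - <<'E'
from kin import *
p,r=bottle((.5588,-.118),(.4667,-.099),80,.029,10)
plan([("over",p+[0,0,.11],r),("grasp",p,r),])
print(track(sense()["q"],[(p+[0,0,.11],r),(p,r)]))
E
```

```text
over turn [ 4.2 10.6 -7.3] n>=1.9 shift [ 36.5 -30.3  81.3] n>=2.3 at [ 0.483 -0.102  0.124]
grasp turn [0. 0. 0.] n>=0.0 shift [ 19.1   0.  108.3] n>=2.6 at [ 0.483 -0.102  0.014]
(array([-0.46236662,  0.74749783,  2.03764025,  0.23421613,  0.19276661,
       -2.05598636]), np.float64(6.468869736300674e-10), np.float64(0.19276660994293054), np.float64(0.031189625367755935))
```

>>> play_rows([
  [[2.1,5.3,-3.6],[0,0,0],0],
  [[2.1,5.3,-3.7],[0,0,0],0],
  [[0,0,0],[12.2,-10.1,27.1],0],
  [[0,0,0],[12.2,-10.1,27.1],0],
  [[0,0,0],[12.1,-10.1,27.1],0],
  [[0,0,0],[0,0,0],0],
  [[0,0,0],[0,0,0],0],
])

```text
t: 3.48
tcp_pos: [0.4778, -0.0993, 0.1213]
tool_rot: [0.102, 0.991, -0.006, 0.083]
force: [0.2, 0.3, 0.4]
finger_gap: 0.999
gripper_force: 0.0
```

```bash
python3 - <<'E'
from kin import *
p,r=bottle((.5588,-.118),(.4667,-.099),80,.029,10)
plan([("grasp",p,r),])
E
```

```text
grasp turn [ 0.3 -0.4 -0.1] n>=0.1 shift [ 12.9  -2.  106.5] n>=2.6 at [ 0.483 -0.102  0.014]
```

>>> play_rows([
  [[0,0,0],[4.3,-0.7,35.5],0],
  [[0,0,0],[4.3,-0.7,35.5],0],
  [[0,0,0],[4.3,-0.6,35.5],0],
  [[0,0,0],[0,0,0],0],
  [[0,0,0],[0,0,0],0],
])

```text
t: 3.9
tcp_pos: [0.4842, -0.1018, 0.0148]
tool_rot: [0.101, 0.991, -0.006, 0.084]
force: [-0.4, -0.8, 0.1]
finger_gap: 1.0
gripper_force: 0.0
```

>>> play_rows([
  [[0,0,0],[0,0,0],1],
  [[0,0,0],[0,0,0],1],
  [[0,0,0],[0,0,0],1],
  [[0,0,0],[0,0,0],1],
  [[0,0,0],[0,0,0],1],
  [[0,0,0],[0,0,0],1],
  [[0,0,0],[0,0,0],1],
  [[0,0,0],[0,0,0],1],
], grip_force=70)

```text
t: 4.57
tcp_pos: [0.4857, -0.1027, 0.019]
tool_rot: [0.101, 0.991, -0.008, 0.088]
force: [-1.1, 1.3, 8.7]
finger_gap: 0.603
gripper_force: 73.7
```

```bash
python3 - <<'E'
from kin import *
s=sense();A=R.from_quat(s["tool_rot"]).as_matrix();p=s["tcp_pos"]
pf,M=final((.475,.34),80,80,90)
up=p+[0,0,.22]; via=np.array([.475,.2,.30])
w=[("up",up,A),("via",via,A),("turn",via,M),("above",pf+[0,0,.05],M),("down",pf+[0,0,.003],M)]
plan(w); q=s["q"]
for l,pp,rr in w: q,e,m,st=track(q,[(pp,rr)]);print(l,round(e,3),round(m,2),round(st,2))
E
```

```text
up turn [0. 0. 0.] n>=0.0 shift [ -38.8    0.6 -216.6] n>=5.3 at [ 0.486 -0.103  0.239]
via turn [0. 0. 0.] n>=0.0 shift [ 59.5 294.5 -71.8] n>=7.4 at [0.475 0.2   0.3  ]
turn turn [-49.   74.4  70.4] n>=15.9 shift [0. 0. 0.] n>=0.0 at [0.475 0.2   0.3  ]
above turn [0. 0. 0.] n>=0.0 shift [-139.2   -0.   181.7] n>=5.5 at [0.475 0.355 0.131]
down turn [0. 0. 0.] n>=0.0 shift [-46.3   0.    8.2] n>=1.1 at [0.475 0.355 0.084]
up 0.0 0.21 0.05
via 0.0 0.56 0.07
turn 0.0 0.51 0.14
above 0.0 0.48 0.03
down 0.0 0.52 0.01
```

>>> play_rows([
  [[0,0,0],[-3,0,-17],1],
  [[0,0,0],[-5,0,-28],1],
  [[0,0,0],[-5,0,-28],1],
  [[0,0,0],[-5,0,-28],1],
  [[0,0,0],[-5,0,-28],1],
  [[0,0,0],[-5,0,-28],1],
  [[0,0,0],[-5,0,-28],1],
  [[0,0,0],[-5,0,-28],1],
  [[0,0,0],[0,0,0],1],
])

```text
t: 5.32
tcp_pos: [0.4879, -0.1045, 0.2394]
tool_rot: [0.101, 0.991, -0.009, 0.092]
force: [1.2, -1.0, -2.7]
finger_gap: 0.598
gripper_force: 74.4
```

>>> play_rows([
  [[0,0,0],[3,15,-4],1],
  [[0,0,0],[6,28,-7],1],
  [[0,0,0],[6,28,-7],1],
  [[0,0,0],[6,28,-7],1],
  [[0,0,0],[6,28,-7],1],
  [[0,0,0],[6,28,-7],1],
  [[0,0,0],[6,28,-7],1],
  [[0,0,0],[6,28,-7],1],
  [[0,0,0],[6,28,-7],1],
  [[0,0,0],[6,28,-7],1],
  [[0,0,0],[6,28,-7],1],
  [[0,0,0],[0,0,0],1],
])

```text
t: 6.32
tcp_pos: [0.4704, 0.2046, 0.297]
tool_rot: [0.099, 0.991, -0.005, 0.087]
force: [-0.3, 0.1, -1.6]
finger_gap: 0.605
gripper_force: 74.6
```

>>> play_rows([
  [[-2.45,3.72,3.52],[0,0,0],1],
  [[-2.45,3.72,3.52],[0,0,0],1],
  [[-2.45,3.72,3.52],[0,0,0],1],
  [[-2.45,3.72,3.52],[0,0,0],1],
  [[-2.45,3.72,3.52],[0,0,0],1],
  [[-2.45,3.72,3.52],[0,0,0],1],
  [[-2.45,3.72,3.52],[0,0,0],1],
  [[-2.45,3.72,3.52],[0,0,0],1],
  [[-2.45,3.72,3.52],[0,0,0],1],
  [[-2.45,3.72,3.52],[0,0,0],1],
])

```text
t: 7.15
tcp_pos: [0.4711, 0.1994, 0.2956]
tool_rot: [0.367, 0.869, 0.255, -0.211]
force: [-0.3, 0.3, -3.3]
finger_gap: 0.599
gripper_force: 74.5
```

>>> play_rows([
  [[-2.45,3.72,3.52],[0,0,0],1],
  [[-2.45,3.72,3.52],[0,0,0],1],
  [[-2.45,3.72,3.52],[0,0,0],1],
  [[-2.45,3.72,3.52],[0,0,0],1],
  [[-2.45,3.72,3.52],[0,0,0],1],
  [[-2.45,3.72,3.52],[0,0,0],1],
  [[-2.45,3.72,3.52],[0,0,0],1],
  [[-2.45,3.72,3.52],[0,0,0],1],
  [[-2.45,3.72,3.52],[0,0,0],1],
  [[-2.45,3.72,3.52],[0,0,0],1],
  [[0,0,0],[0,0,0],1],
  [[0,0,0],[0,0,0],1],
])

```text
t: 8.15
tcp_pos: [0.4711, 0.1998, 0.2947]
tool_rot: [0.543, 0.54, 0.453, -0.456]
force: [-0.7, 0.0, -2.2]
finger_gap: 0.602
gripper_force: 74.6
```

```bash
python3 - <<'E'
from kin import *
s=sense(); print(s["force"],s["finger_gap"])
pf,M=final((.475,.34),80,80,90)
plan([("above",pf+[0,0,.05],M),("down",pf,M)])
t,_=snapshot("scene"); crop("scene",t,180,60,280,220,2.5,"s2.png")
E
```

```text
[-0.71143413  0.00937842 -2.24549633] 0.6020820504876966
above turn [-0.   0.  -0.3] n>=0.0 shift [-133.9    3.9  181. ] n>=5.4 at [0.475 0.355 0.131]
down turn [0. 0. 0.] n>=0.0 shift [-49.2   0.    8.7] n>=1.2 at [0.475 0.355 0.081]
```

View pics/s2.png

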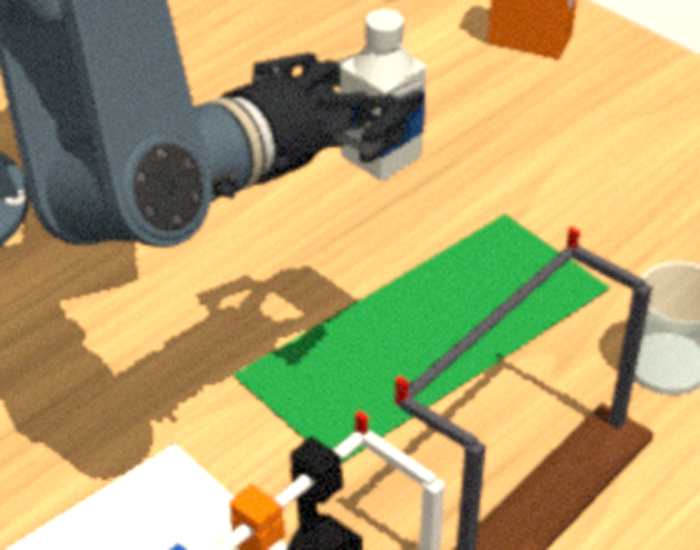

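```bash
python3 - <<'E'
from kin import *
s=sense();A=R.from_quat(s["tool_rot"]).as_matrix()
t,d=snapshot("scene");P=cloud("scene",d)
m=(P[...,2]>.15)&(np.linalg.norm(P-(s["tcp_pos"]),axis=2)<.12)&(cv2.cvtColor(t,cv2.COLOR_RGB2HSV)[...,2]>110)
q=P[m]; print(len(q),np.percentile(q,[0.5,2,50,98,99.5],0).round(4),s["tcp_pos"])
E
```

```text
735 [[0.4084 0.1121 0.2219]
 [0.4144 0.1498 0.2251]
 [0.4866 0.1821 0.3205]
 [0.5019 0.2126 0.3608]
 [0.5049 0.2145 0.3617]] [0.47155064 0.19995684 0.29519158]
```

>>> play_rows([
  [[0,0,0],[-19,0.5,26],1],
  [[0,0,0],[-19,0.5,26],1],
  [[0,0,0],[-19,0.5,26],1],
  [[0,0,0],[-19,0.6,26],1],
  [[0,0,0],[-19,0.6,26],1],
  [[0,0,0],[-19,0.6,26],1],
  [[0,0,0],[-20,0.6,25],1],
  [[0,0,0],[0,0,0],1],
  [[0,0,0],[0,0,0],1],
])

```text
t: 9.0
tcp_pos: [0.4739, 0.3572, 0.1319]
tool_rot: [0.541, 0.541, 0.453, -0.457]
force: [0.6, 0.3, -0.5]
finger_gap: 0.605
gripper_force: 74.5
```

>>> play_rows([
  [[0,0,0],[-16,0,2.8],1],
  [[0,0,0],[-16,0,2.8],1],
  [[0,0,0],[-16,0,2.8],1],
  [[0,0,0],[-2,0,0.4],1],
  [[0,0,0],[-2,0,0.4],1],
  [[0,0,0],[0,0,0],1],
  [[0,0,0],[0,0,0],1],
])

```text
t: 9.58
tcp_pos: [0.4747, 0.3556, 0.0809]
tool_rot: [0.542, 0.54, 0.454, -0.456]
force: [-1.0, -0.7, -3.1]
finger_gap: 0.603
gripper_force: 74.7
```

>>> play_rows([
  [[0,0,0],[-1,0,0.2],1],
  [[0,0,0],[-1,0,0.2],1],
  [[0,0,0],[-1,0,0.2],1],
  [[0,0,0],[0,0,0],1],
])

```text
t: 9.92
tcp_pos: [0.4744, 0.3559, 0.0792]
tool_rot: [0.541, 0.539, 0.456, -0.458]
force: [0.0, -4.7, 6.6]
finger_gap: 0.598
gripper_force: 75.7
```

>>> play_rows([
  [[0,0,0],[-1,0,0.2],1],
  [[0,0,0],[0,0,0],1],
])

```text
t: 10.08
tcp_pos: [0.4744, 0.3558, 0.0792]
tool_rot: [0.54, 0.538, 0.457, -0.458]
force: [-0.6, -7.1, 10.9]
finger_gap: 0.605
gripper_force: 75.9
```

>>> play_rows([
  [[0,0,0],[-1,0,0.2],1],
  [[0,0,0],[0,0,0],1],
])

```text
t: 10.25
tcp_pos: [0.4743, 0.3558, 0.0792]
tool_rot: [0.54, 0.538, 0.457, -0.459]
force: [-1.2, -9.4, 15.0]
finger_gap: 0.601
gripper_force: 76.2
```

>>> play_rows([
  [[0,0,0],[-1,0,0.2],1],
  [[0,0,0],[0,0,0],1],
])

```text
t: 10.42
tcp_pos: [0.4743, 0.3559, 0.0792]
tool_rot: [0.539, 0.537, 0.458, -0.459]
force: [-0.9, -8.1, 17.2]
finger_gap: 0.606
gripper_force: 75.8
```

>>> play_rows([
  [[0,0,0],[3,0,-0.5],1],
  [[0,0,0],[0,0,0],0.6],
  [[0,0,0],[0,0,0],0.3],
  [[0,0,0],[0,0,0],0],
  [[0,0,0],[0,0,0],0],
  [[0,0,0],[0,0,0],0],
  [[0,0,0],[0,0,0],0],
  [[0,0,0],[0,0,0],0],
])

```text
t: 11.08
tcp_pos: [0.4739, 0.3562, 0.0761]
tool_rot: [0.542, 0.54, 0.453, -0.457]
force: [-0.8, -0.3, -0.0]
finger_gap: 1.001
gripper_force: 0.0
```

>>> play_rows([
  [[0,0,0],[0,0,-8],0],
  [[0,0,0],[0,0,-15],0],
  [[0,0,0],[0,0,-25],0],
  [[0,0,0],[0,0,-30],0],
  [[0,0,0],[0,0,-30],0],
  [[0,0,0],[20,0,-10],0],
  [[0,0,0],[35,0,0],0],
  [[0,0,0],[35,0,0],0],
  [[0,0,0],[35,0,0],0],
  [[0,0,0],[35,0,0],0],
  [[0,0,0],[0,0,0],0],
])

```text
t: 12.0
tcp_pos: [0.4747, 0.2677, 0.2595]
tool_rot: [0.54, 0.542, 0.456, -0.455]
force: [-0.9, 0.2, 0.3]
finger_gap: 0.998
gripper_force: 0.0
```

```bash
python3 - <<'E'
from h import *
t,d=snapshot("top"); P=cloud("top",d)
z=P[...,2]; x=P[...,0]; y=P[...,1]
m=(abs(x-.475)<.06)&(abs(y-.34)<.07)&(z>.12)&(z<.16); print("vin cap",P[m].mean(0) if m.any() else None,P[m][:,2].max() if m.any() else 0)
b=((x>.38)&(x<.6)&(y<-.2)&(y>-.5)&(z>.045)&(z<.06)).astype(np.uint8)
k,L,st,_=cv2.connectedComponentsWithStats(b)
for i in range(1,k):
    q=P[L==i]
    if len(q)>150: print(len(q),q.mean(0),cv2.minAreaRect(q[:,:2].astype(np.float32)))
s,d2=snapshot("scene")
w=np.hstack([cv2.resize(t,(400,300)),cv2.resize(s,(400,300))]); crop("x",w,0,0,800,300,1,"b3.png")
E
```

```text
vin cap [0.4755252  0.34381799 0.14019103] 0.14682768956780978
974 [ 0.50252099 -0.36433756  0.05260453] ((0.4999944567680359, -0.3657852113246918), (0.10892156511545181, 0.05220181122422218), 11.384103775024414)
```

View pics/b3.png

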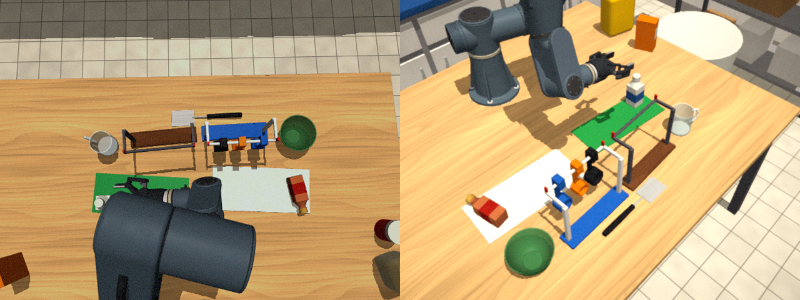

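The vinegar bottle now stands on the mat at about (0.475, 0.344). In the right half of the picture it is at (635,92). The syrup bottle is unmoved at (298,195) in the left half.

```bash
python3 - <<'E'
from kin import *
s=sense();A=R.from_quat(s["tool_rot"]).as_matrix();q=s["q"];p=s["tcp_pos"]
a=np.radians(9.8);b=np.array([np.cos(a),np.sin(a)]);c=np.array([.504,-.3645])
pg,r=bottle(c+.049*b,c-.049*b,80,.033,10)
v=np.array([.475,.18,.30])
w=[("via",v,A),("turn",v,r),("over",pg+[0,0,.1],r),("grasp",pg,r)]
plan(w)
for l,pp,rr in w: q,e,m,st=track(q,[(pp,rr)]);print(l,round(e,3),round(m,2),round(st,2),q.round(2))
E
```

```text
via turn [0. 0. 0.] n>=0.0 shift [ 29.1   0.  -93.4] n>=2.3 at [0.475 0.18  0.3  ]
turn turn [ 62.  -64.5 -88.6] n>=17.6 shift [0. 0. 0.] n>=0.0 at [0.475 0.18  0.3  ]
over turn [0. 0. 0.] n>=0.0 shift [ 122.7 -541.5  162.9] n>=13.9 at [ 0.476 -0.369  0.118]
grasp turn [0. 0. 0.] n>=0.0 shift [17.4  0.  98.5] n>=2.4 at [ 0.476 -0.369  0.018]
via 0.0 0.48 0.02 [-0.45  0.65  1.92  1.1   1.66 -1.06]
turn 0.0 0.59 0.12 [ 0.14  0.23  1.76  0.01  0.98 -1.61]
over 0.0 0.03 0.13 [-0.92  0.63  1.68  0.22  0.77 -2.82]
grasp 0.021 0.0 0.02 [-0.91  0.79  1.71  0.25  0.58 -2.85]
```

```bash
cat >> kin.py <<'E'
F=np.diag([-1.,-1,1])
a=np.radians(9.8);b_=np.array([np.cos(a),np.sin(a)]);c_=np.array([.504,-.3645])
SG,SR=bottle(c_+.049*b_,c_-.049*b_,80,.033,10); SR=SR@F
E
python3 - <<'E'
from kin import *
s=sense();A=R.from_quat(s["tool_rot"]).as_matrix();q=s["q"];p=s["tcp_pos"]
v=np.array([.475,.18,.30]);pf,M=final((.475,.21),80,80,90);M=M@F; u=np.array([.475,.1,.3])
w=[("via",v,A),("turn",v,SR),("over",SG+[0,0,.1],SR),("grasp",SG,SR),("up",SG+[0,0,.22],SR),("via2",u,SR),("turn2",u,M),("above",pf+[0,0,.05],M),("down",pf,M)]
plan(w)
for l,pp,rr in w: q,e,m,st=track(q,[(pp,rr)]);print(l,round(e,3),round(m,2),round(st,2),q.round(2))
E
```

```text
via turn [0. 0. 0.] n>=0.0 shift [ 29.1   0.  -93.4] n>=2.3 at [0.475 0.18  0.3  ]
turn turn [-60.  -57.6  59.7] n>=14.3 shift [0. 0. 0.] n>=0.0 at [0.475 0.18  0.3  ]
over turn [0. 0. 0.] n>=0.0 shift [-122.7  541.5  162.9] n>=13.9 at [ 0.476 -0.369  0.118]
grasp turn [0. 0. 0.] n>=0.0 shift [-17.4   0.   98.5] n>=2.4 at [ 0.476 -0.369  0.018]
up turn [0. 0. 0.] n>=0.0 shift [  38.2    0.  -216.7] n>=5.3 at [ 0.476 -0.369  0.238]
via2 turn [0. 0. 0.] n>=0.0 shift [  88.4 -462.7  -47.1] n>=11.4 at [0.475 0.1   0.3  ]
turn2 turn [ 62.  -64.4  88.5] n>=17.6 shift [0. 0. 0.] n>=0.0 at [0.475 0.1   0.3  ]
above turn [0. 0. 0.] n>=0.0 shift [144.4   0.  152.2] n>=5.0 at [0.475 0.225 0.131]
down turn [0. 0. 0.] n>=0.0 shift [49.2  0.   8.7] n>=1.2 at [0.475 0.225 0.081]
via 0.0 0.48 0.02 [-0.45  0.65  1.92  1.1   1.66 -1.06]
turn 0.0 0.38 0.32 [0.14 0.23 1.76 0.01 0.98 1.54]
over 0.0 0.52 0.13 [-0.92  0.63  1.68  0.22  0.77  0.32]
grasp 0.0 0.57 0.02 [-0.92  0.79  1.71  0.29  0.57  0.24]
up 0.0 0.57 0.04 [-0.92  0.46  1.58  0.18  1.03  0.39]
via2 0.0 0.59 0.1 [-0.05  0.19  1.81  0.05  0.97  1.33]
turn2 0.0 0.58 0.14 [-0.59  0.67  1.86  0.98  1.75  2.08]
above 0.0 0.51 0.03 [-0.36  1.01  1.93  1.19  1.47  1.76]
down 0.0 0.51 0.01 [-0.36  1.11  1.9   1.19  1.44  1.7 ]
```

>>> play_rows([
  [[0,0,0],[9.7,0,-31],0],
  [[0,0,0],[9.7,0,-31],0],
  [[0,0,0],[9.7,0,-31],0],
  [[-2.5,-2.4,2.49],[0,0,0],0],
  [[-2.5,-2.4,2.49],[0,0,0],0],
  [[-2.5,-2.4,2.49],[0,0,0],0],
  [[-2.5,-2.4,2.49],[0,0,0],0],
  [[-2.5,-2.4,2.49],[0,0,0],0],
  [[-2.5,-2.4,2.49],[0,0,0],0],
  [[-2.5,-2.4,2.49],[0,0,0],0],
  [[-2.5,-2.4,2.49],[0,0,0],0],
  [[-2.5,-2.4,2.49],[0,0,0],0],
])

```text
t: 13.1
tcp_pos: [0.475, 0.1798, 0.2972]
tool_rot: [0.79, 0.401, 0.343, -0.314]
force: [-0.4, -0.8, 0.7]
finger_gap: 1.003
gripper_force: 0.0
```

>>> play_rows([
  [[-2.5,-2.4,2.49],[0,0,0],0],
  [[-2.5,-2.4,2.49],[0,0,0],0],
  [[-2.5,-2.4,2.49],[0,0,0],0],
  [[-2.5,-2.4,2.49],[0,0,0],0],
  [[-2.5,-2.4,2.49],[0,0,0],0],
  [[-2.5,-2.4,2.49],[0,0,0],0],
  [[-2.5,-2.4,2.49],[0,0,0],0],
  [[-2.5,-2.4,2.49],[0,0,0],0],
  [[-2.5,-2.4,2.49],[0,0,0],0],
  [[-2.5,-2.4,2.49],[0,0,0],0],
  [[-2.5,-2.4,2.49],[0,0,0],0],
  [[-2.5,-2.4,2.49],[0,0,0],0],
])

```text
t: 14.1
tcp_pos: [0.4748, 0.1799, 0.2971]
tool_rot: [0.976, 0.152, 0.139, -0.071]
force: [-0.2, -0.3, -0.4]
finger_gap: 1.002
gripper_force: 0.0
```

>>> play_rows([
  [[-2.5,-2.4,2.49],[0,0,0],0],
  [[-2.5,-2.4,2.49],[0,0,0],0],
  [[-2.5,-2.4,2.49],[0,0,0],0],
  [[0,0,0],[-7,31,9],0],
  [[0,0,0],[-7,31,9],0],
  [[0,0,0],[-7,31,9],0],
  [[0,0,0],[-7,31,9],0],
  [[0,0,0],[-7,31,9],0],
  [[0,0,0],[-7,31,9],0],
  [[0,0,0],[-7,31,9],0],
  [[0,0,0],[-7,31,9],0],
  [[0,0,0],[-7,31,9],0],
])

```text
t: 15.1
tcp_pos: [0.4738, -0.1041, 0.2054]
tool_rot: [0.993, 0.084, 0.083, -0.009]
force: [0.4, 0.9, 1.1]
finger_gap: 0.999
gripper_force: 0.0
```

```bash
python3 - <<'E'
from kin import *
plan([("over",SG+[0,0,.1],SR),("grasp",SG,SR)]);print(sense()["q"].round(2))
E
```

```text
over turn [-0.2  0.4 -0.1] n>=0.1 shift [-57.4 261.7  78.4] n>=6.7 at [ 0.476 -0.369  0.118]
grasp turn [0. 0. 0.] n>=0.0 shift [-17.4   0.   98.5] n>=2.4 at [ 0.476 -0.369  0.018]
[-0.51  0.34  1.92  0.16  0.76  0.78]
```

>>> play_rows([
  [[0,0,0],[-7.2,32.7,9.8],0],
  [[0,0,0],[-7.2,32.7,9.8],0],
  [[0,0,0],[-7.2,32.7,9.8],0],
  [[0,0,0],[-7.2,32.7,9.8],0],
  [[0,0,0],[-7.2,32.7,9.8],0],
  [[0,0,0],[-7.2,32.7,9.8],0],
  [[0,0,0],[-7.2,32.7,9.8],0],
  [[0,0,0],[-7.1,32.7,9.8],0],
  [[0,0,0],[0,0,0],0],
  [[0,0,0],[0,0,0],0],
])

```text
t: 15.93
tcp_pos: [0.4751, -0.3689, 0.1172]
tool_rot: [0.993, 0.083, 0.084, -0.01]
force: [-0.6, 0.4, -0.4]
finger_gap: 1.0
gripper_force: 0.0
```

```bash
python3 - <<'E'
from kin import *
plan([("grasp",SG,SR)])
t,d=snapshot("scene"); P=cloud("scene",d); z=P[...,2]
b=((P[...,0]>.38)&(P[...,0]<.6)&(P[...,1]<-.2)&(P[...,1]>-.5)&(z>.045)&(z<.06)).astype(np.uint8)
k,L,st,_=cv2.connectedComponentsWithStats(b)
for i in range(1,k):
    q=P[L==i]
    if len(q)>80: print(len(q),q.mean(0),cv2.minAreaRect(q[:,:2].astype(np.float32)))
E
```

```text
grasp turn [-0.3  0.3 -0.3] n>=0.1 shift [-16.3   0.6  97.6] n>=2.4 at [ 0.476 -0.369  0.018]
1263 [ 0.50811165 -0.36666879  0.05308643] ((0.5008021593093872, -0.36657530069351196), (0.11191573739051819, 0.052003320306539536), 11.946340560913086)
```

Still in place; descend and grip.

>>> play_rows([
  [[0,0,0],[-5.5,0.2,32.5],0],
  [[0,0,0],[-5.4,0.2,32.5],0],
  [[0,0,0],[-5.4,0.2,32.5],0],
  [[0,0,0],[0,0,0],0],
  [[0,0,0],[0,0,0],0],
])

```text
t: 16.4
tcp_pos: [0.476, -0.3647, 0.0195]
tool_rot: [0.993, 0.085, 0.083, -0.011]
force: [0.0, -0.1, 1.0]
finger_gap: 1.0
gripper_force: 0.0
```

>>> play_rows([
  [[0,0,0],[0,0,0],1],
  [[0,0,0],[0,0,0],1],
  [[0,0,0],[0,0,0],1],
  [[0,0,0],[0,0,0],1],
  [[0,0,0],[0,0,0],1],
  [[0,0,0],[0,0,0],1],
  [[0,0,0],[0,0,0],1],
  [[0,0,0],[0,0,0],1],
])

```text
t: 17.07
tcp_pos: [0.4785, -0.3695, 0.0243]
tool_rot: [0.993, 0.085, 0.087, -0.006]
force: [-0.6, -1.0, 5.5]
finger_gap: 0.579
gripper_force: 73.8
```

>>> play_rows([
  [[0,0,0],[3,0,-17],1],
  [[0,0,0],[5,0,-28],1],
  [[0,0,0],[5,0,-28],1],
  [[0,0,0],[5,0,-28],1],
  [[0,0,0],[5,0,-28],1],
  [[0,0,0],[5,0,-28],1],
  [[0,0,0],[5,0,-28],1],
  [[0,0,0],[5,0,-28],1],
  [[0,0,0],[0,0,0],1],
])

```text
t: 17.82
tcp_pos: [0.4805, -0.3703, 0.245]
tool_rot: [0.992, 0.085, 0.089, -0.003]
force: [0.9, -0.9, -2.0]
finger_gap: 0.577
gripper_force: 73.9
```

```bash
python3 - <<'E'
from kin import *
s=sense();A=R.from_quat(s["tool_rot"]).as_matrix();q=s["q"];p=s["tcp_pos"]
pf,M=final((.475,.21),80,80,90);M=M@F; u=np.array([.475,.1,.3])
w=[("via2",u,A),("turn2",u,M)]
plan(w)
for l,pp,rr in w: q,e,m,st=track(q,[(pp,rr)]);print(l,round(e,3),round(m,2),round(st,2),q.round(2))
E
```

```text
via2 turn [0. 0. 0.] n>=0.0 shift [  83.7 -463.8  -45.6] n>=11.4 at [0.475 0.1   0.3  ]
turn2 turn [ 62.3 -65.   88.5] n>=17.6 shift [0. 0. 0.] n>=0.0 at [0.475 0.1   0.3  ]
via2 0.0 0.59 0.1 [-0.04  0.19  1.81  0.03  0.96  1.34]
turn2 0.0 0.58 0.14 [-0.59  0.67  1.86  0.98  1.75  2.08]
```

>>> play_rows([
  [[0,0,0],[5.6,-30.9,-3],1],
  [[0,0,0],[5.6,-30.9,-3],1],
  [[0,0,0],[5.6,-30.9,-3],1],
  [[0,0,0],[5.6,-30.9,-3],1],
  [[0,0,0],[5.6,-30.9,-3],1],
  [[0,0,0],[5.6,-30.9,-3],1],
  [[0,0,0],[5.6,-30.9,-3],1],
  [[0,0,0],[5.6,-30.9,-3],1],
  [[0,0,0],[5.6,-30.9,-3],1],
  [[0,0,0],[5.6,-30.9,-3],1],
  [[0,0,0],[5.6,-30.9,-3],1],
  [[0,0,0],[5.6,-30.9,-3],1],
])

```text
t: 18.82
tcp_pos: [0.4729, 0.0094, 0.2848]
tool_rot: [0.993, 0.085, 0.084, -0.009]
force: [0.8, 0.1, -4.7]
finger_gap: 0.572
gripper_force: 74.0
```

>>> play_rows([
  [[0,0,0],[5.6,-30.9,-3],1],
  [[0,0,0],[5.6,-30.9,-3],1],
  [[0,0,0],[5.6,-30.9,-3],1],
  [[2.83,-2.95,4.02],[0,0,0],1],
  [[2.83,-2.95,4.02],[0,0,0],1],
  [[2.83,-2.95,4.02],[0,0,0],1],
  [[2.83,-2.95,4.02],[0,0,0],1],
  [[2.83,-2.95,4.02],[0,0,0],1],
  [[2.83,-2.95,4.02],[0,0,0],1],
  [[2.83,-2.95,4.02],[0,0,0],1],
  [[2.83,-2.95,4.02],[0,0,0],1],
  [[2.83,-2.95,4.02],[0,0,0],1],
])

```text
t: 19.82
tcp_pos: [0.4736, 0.1013, 0.2968]
tool_rot: [0.936, -0.208, -0.167, -0.228]
force: [-0.4, -0.6, -4.2]
finger_gap: 0.575
gripper_force: 74.4
```

>>> play_rows([
  [[2.83,-2.95,4.02],[0,0,0],1],
  [[2.83,-2.95,4.02],[0,0,0],1],
  [[2.83,-2.95,4.02],[0,0,0],1],
  [[2.83,-2.95,4.02],[0,0,0],1],
  [[2.83,-2.95,4.02],[0,0,0],1],
  [[2.83,-2.95,4.02],[0,0,0],1],
  [[2.83,-2.95,4.02],[0,0,0],1],
  [[2.83,-2.95,4.02],[0,0,0],1],
  [[2.83,-2.95,4.02],[0,0,0],1],
  [[0,0,0],[0,0,0],1],
  [[0,0,0],[0,0,0],1],
])

```text
t: 20.73
tcp_pos: [0.4737, 0.101, 0.2962]
tool_rot: [0.695, -0.457, -0.384, -0.401]
force: [0.1, -0.0, -2.8]
finger_gap: 0.575
gripper_force: 74.6
```

```bash
python3 - <<'E'
from kin import *
pf,M=final((.475,.21),80,80,90);M=M@F
s=sense();plan([("cur",s["tcp_pos"],M)])
t,d=snapshot("scene");P=cloud("scene",d);print(s["tcp_pos"])
m=(P[...,2]>.15)&(np.linalg.norm(P-(s["tcp_pos"]),axis=2)<.11)
hsv=cv2.cvtColor(t,cv2.COLOR_RGB2HSV); m&=(hsv[...,1]>110)&(hsv[...,2]>40)
q=P[m]; print(len(q),np.percentile(q,[0.5,2,50,98,99.5],0).round(4))
t2,_=snapshot("top");w=np.hstack([cv2.resize(t2[140:380,100:420],(400,300)),cv2.resize(t[40:340,130:530],(400,300))]); crop("x",w,0,0,800,300,1,"b4.png")
E
```

```text
cur turn [ 11.4 -11.3  15.7] n>=3.1 shift [0. 0. 0.] n>=0.0 at [0.474 0.101 0.296]
[0.47367306 0.10103363 0.2962131 ]
1454 [[0.4494 0.0413 0.2311]
 [0.455  0.0578 0.2339]
 [0.4899 0.0869 0.2806]
 [0.5194 0.1217 0.3629]
 [0.5228 0.1261 0.3646]]
```

View pics/b4.png

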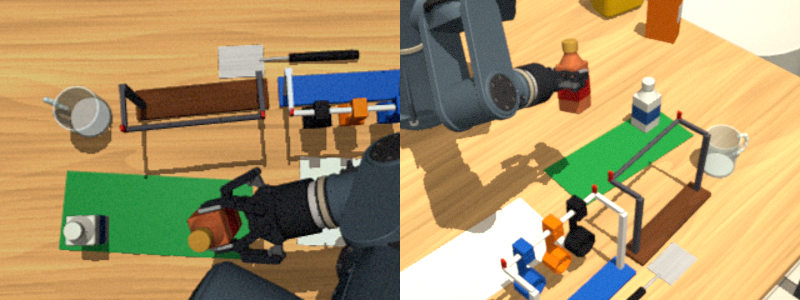

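The syrup bottle is held, not yet fully upright because four turn rows remain. The vinegar bottle stands on the mat at (85,230) in the left half.

>>> play_rows([
  [[2.85,-2.82,3.92],[0,0,0],1],
  [[2.85,-2.82,3.92],[0,0,0],1],
  [[2.85,-2.82,3.92],[0,0,0],1],
  [[2.85,-2.82,3.92],[0,0,0],1],
  [[0,0,0],[0,0,0],1],
  [[0,0,0],[0,0,0],1],
])

```text
t: 21.33
tcp_pos: [0.4741, 0.1015, 0.2972]
tool_rot: [0.543, -0.541, -0.454, -0.455]
force: [0.3, -0.3, -3.1]
finger_gap: 0.576
gripper_force: 74.7
```

```bash
python3 - <<'E'
from kin import *
pf,M=final((.475,.21),80,80,90);M=M@F
s=sense();plan([("above",pf+[0,0,.05],M),("down",pf,M)])
t,d=snapshot("scene");P=cloud("scene",d);print(s["tcp_pos"])
m=(P[...,2]>.15)&(np.linalg.norm(P-(s["tcp_pos"]),axis=2)<.12)
hsv=cv2.cvtColor(t,cv2.COLOR_RGB2HSV); m&=(hsv[...,1]>110)&(hsv[...,2]>40)
q=P[m]; print(len(q),np.percentile(q,[0.5,2,50,98,99.5],0).round(4))
top=q[q[:,2]>np.percentile(q[:,2],90)]; bot=q[q[:,2]<np.percentile(q[:,2],15)];print(top.mean(0),bot.mean(0))
E
```

```text
above turn [ 0.1 -0.   0.2] n>=0.0 shift [141.9  -0.9 150.2] n>=5.0 at [0.475 0.225 0.131]
down turn [0. 0. 0.] n>=0.0 shift [49.2  0.   8.7] n>=1.2 at [0.475 0.225 0.081]
[0.47407599 0.10153492 0.29717361]
1298 [[0.4108 0.0034 0.2244]
 [0.4183 0.0176 0.2283]
 [0.4895 0.0884 0.3182]
 [0.5036 0.1195 0.3653]
 [0.5351 0.1213 0.3663]]
[0.47611469 0.09662932 0.36419577] [0.49821715 0.09129644 0.23652321]
```

>>> play_rows([
  [[0,0,0],[23.7,-0.2,25],1],
  [[0,0,0],[23.7,-0.2,25],1],
  [[0,0,0],[23.7,-0.2,25],1],
  [[0,0,0],[23.7,-0.1,25],1],
  [[0,0,0],[23.7,-0.1,25],1],
  [[0,0,0],[23.4,-0.1,25.2],1],
  [[0,0,0],[16,0,2.8],1],
  [[0,0,0],[16,0,2.8],1],
  [[0,0,0],[12,0,2.1],1],
  [[0,0,0],[2,0,0.4],1],
  [[0,0,0],[0,0,0],1],
  [[0,0,0],[0,0,0],1],
])

```text
t: 22.38
tcp_pos: [0.4758, 0.2251, 0.0855]
tool_rot: [0.543, -0.54, -0.454, -0.456]
force: [-0.4, 1.0, -3.3]
finger_gap: 0.575
gripper_force: 74.4
```

>>> play_rows([
  [[0,0,0],[1.5,0,0.3],1],
  [[0,0,0],[1.5,0,0.3],1],
  [[0,0,0],[0,0,0],1],
])

```text
t: 22.63
tcp_pos: [0.4753, 0.225, 0.0822]
tool_rot: [0.542, -0.541, -0.454, -0.455]
force: [-0.8, 0.2, -3.2]
finger_gap: 0.578
gripper_force: 74.5
```

>>> play_rows([
  [[0,0,0],[1.5,0,0.3],1],
  [[0,0,0],[0,0,0],1],
])

```text
t: 22.8
tcp_pos: [0.4751, 0.2251, 0.0803]
tool_rot: [0.542, -0.541, -0.454, -0.455]
force: [-0.7, -0.4, -2.8]
finger_gap: 0.574
gripper_force: 74.5
```

>>> play_rows([
  [[0,0,0],[1.5,0,0.3],1],
  [[0,0,0],[0,0,0],1],
])

```text
t: 22.97
tcp_pos: [0.4752, 0.2251, 0.08]
tool_rot: [0.541, -0.54, -0.455, -0.456]
force: [0.7, -2.7, 2.6]
finger_gap: 0.579
gripper_force: 75.4
```

>>> play_rows([
  [[0,0,0],[1.5,0,0.3],1],
  [[0,0,0],[0,0,0],1],
])

```text
t: 23.13
tcp_pos: [0.4752, 0.2251, 0.08]
tool_rot: [-0.54, 0.54, 0.456, 0.457]
force: [0.2, -6.4, 8.8]
finger_gap: 0.576
gripper_force: 75.9
```

>>> play_rows([
  [[0,0,0],[1,0,0.2],1],
  [[0,0,0],[0,0,0],1],
])

```text
t: 23.3
tcp_pos: [0.4752, 0.225, 0.08]
tool_rot: [-0.539, 0.539, 0.457, 0.458]
force: [0.6, -7.1, 12.6]
finger_gap: 0.58
gripper_force: 76.1
```

Contact. Relax, open, retract.

>>> play_rows([
  [[0,0,0],[-2.5,0,-0.4],1],
  [[0,0,0],[0,0,0],0.6],
  [[0,0,0],[0,0,0],0.3],
  [[0,0,0],[0,0,0],0],
  [[0,0,0],[0,0,0],0],
  [[0,0,0],[0,0,0],0],
  [[0,0,0],[0,0,0],0],
  [[0,0,0],[0,0,0],0],
])

```text
t: 23.97
tcp_pos: [0.4749, 0.2255, 0.0785]
tool_rot: [0.542, -0.541, -0.455, -0.455]
force: [1.0, 0.8, 0.4]
finger_gap: 1.001
gripper_force: 0.0
```

>>> play_rows([
  [[0,0,0],[0,0,-8],0],
  [[0,0,0],[0,0,-15],0],
  [[0,0,0],[0,0,-25],0],
  [[0,0,0],[0,0,-30],0],
  [[0,0,0],[0,0,-30],0],
  [[0,0,0],[-20,0,-10],0],
  [[0,0,0],[-35,0,0],0],
  [[0,0,0],[-35,0,0],0],
  [[0,0,0],[-35,0,0],0],
  [[0,0,0],[-35,0,0],0],
  [[0,0,0],[-35,0,0],0],
  [[0,0,0],[0,0,0],0],
])

```text
t: 24.97
tcp_pos: [0.4744, 0.1432, 0.2961]
tool_rot: [0.544, -0.539, -0.453, -0.457]
force: [-0.0, -0.3, -0.2]
finger_gap: 1.0
gripper_force: 0.0
```

```bash
cat >> kin.py <<'E'
def hookpose(o,yaw,up=0,flip=1):
    "tool down, y across the bar; o = hook origin"
    y=np.array([np.cos(yaw),np.sin(yaw),0])*flip
    M=frame(y,[0,0,-1]); return np.array(o)+[0,0,.004-.011-.004+up],M
E
python3 - <<'E'
from kin import *
for n in("top","scene"):
    t,d=snapshot(n);P=cloud(n,d); x,y,z=P[...,0],P[...,1],P[...,2]
    for yy in(.344,.21):
        m=(abs(x-.475)<.06)&(abs(y-yy)<.05)&(z>.12)&(z<.16); print(n,"cap",P[m].mean(0).round(3) if m.any() else None,m.sum())
    m=((abs(x-.66)<.05)&(y<.0)&(y>-.25)&(z>.194)&(z<.23)).astype(np.uint8)
    k,L,st,_=cv2.connectedComponentsWithStats(m)
    for i in range(1,k):
        q=P[L==i]
        if len(q)>60: print(n,len(q),((np.percentile(q,5,0)+np.percentile(q,95,0))/2).round(4).tolist())
    # storage bar top line
    m=(abs(x-.648)<.04)&(y<.24)&(y>.03)&(z>.175)&(z<.2);q=P[m]
    if len(q)>50: print("storage",len(q),np.polyfit(q[:,1],q[:,0],1),np.median(q[:,2]),q[:,1].min(),q[:,1].max())
    m=(abs(x-.66)<.04)&(((y<-.1)&(y>-.12))|((y<-.16)&(y>-.19))|((y>-.055)&(y<-.035)))&(z>.175)&(z<.192);q=P[m]
    if len(q)>20: print("drying",len(q),np.polyfit(q[:,1],q[:,0],1),np.median(q[:,2]))
s=sense();q0=s["q"]
for fl in(1,-1):
    for o in((.6615,-.077,.185),(.667,-.2115,.185)):
        pp,M=hookpose(o,.043,.1,fl)
        A=R.from_quat(s["tool_rot"]).as_matrix();v=np.array([.5,-.05,.3])
        q=q0
        for w in[(v,A),(v,M),(pp,M)]: q,e,m,st=track(q,[w]);print(fl,round(e,3),round(m,2),round(st,2),q.round(2))
E
```

```text
top cap [0.476 0.344 0.14 ] 204
top cap [0.477 0.22  0.145] 187
top 187 [0.6651, -0.2107, 0.2007]
top 187 [0.6622, -0.1388, 0.2007]
top 188 [0.6598, -0.0763, 0.2006]
storage 493 [-0.07308222  0.65680358] 0.18382305818527434 0.030644577274761504 0.23963763653570058
drying 155 [-0.03591543  0.65732187] 0.18407447251047215
scene cap [0.479 0.341 0.137] 167
scene cap [0.481 0.217 0.14 ] 198
scene 217 [0.6619, -0.0771, 0.1998]
scene 229 [0.6638, -0.1401, 0.2001]
scene 250 [0.6666, -0.2121, 0.1997]
storage 406 [-0.07451793  0.65922543] 0.18463506473984653 0.031099628097845167 0.23999133304121678
drying 177 [-0.03682401  0.65993293] 0.1844156734569583
1 0.0 0.54 0.03 [-0.77  0.74  1.62  0.86  1.94  2.14]
1 0.736 0.0 0.63 [-0.33  0.24  2.23  3.06  0.    2.85]
1 0.791 0.0 0.03 [-0.29  0.45  1.95  3.1   0.    2.85]
1 0.0 0.54 0.03 [-0.77  0.74  1.62  0.86  1.94  2.14]
1 0.736 0.0 0.63 [-0.33  0.24  2.23  3.06  0.    2.85]
1 0.815 0.0 0.03 [-0.47  0.48  1.89  3.    0.    2.77]
-1 0.0 0.54 0.03 [-0.77  0.74  1.62  0.86  1.94  2.14]
-1 0.0 0.07 0.11 [-0.32  0.29  1.66  0.    1.2   2.78]
-1 0.0 0.03 0.03 [-0.28  0.55  1.28  0.    1.31  2.82]
-1 0.0 0.54 0.03 [-0.77  0.74  1.62  0.86  1.94  2.14]
-1 0.0 0.07 0.11 [-0.32  0.29  1.66  0.    1.2   2.78]
-1 0.0 0.07 0.05 [-0.47  0.6   1.19  0.    1.35  2.63]
```

```bash
python3 - <<'E'
from kin import *
s=sense();q=s["q"];A=R.from_quat(s["tool_rot"]).as_matrix()
v=np.array([.52,.0,.32]);M1=frame([0,-1,0],[0,0,-1])
o=np.array([.661,-.0767,.185]);pg,M=hookpose(o,.036)
w=[("v",v,A),("M1",v,M1),("M",v,M),("over",pg+[0,0,.09],M),("grasp",pg,M)]
plan(w)
for l,pp,rr in w: q,e,m,st=track(q,[(pp,rr)]);print(l,round(e,3),round(m,2),round(st,2),q.round(2))
E
```

```text
v turn [0. 0. 0.] n>=0.0 shift [  -2.5  -45.5 -145.2] n>=3.6 at [0.52 0.   0.32]
M1 turn [-61.9  61.7 -73.6] n>=16.0 shift [0. 0. 0.] n>=0.0 at [0.52 0.   0.32]
M turn [ -0.   -0.  -92.1] n>=12.9 shift [0. 0. 0.] n>=0.0 at [0.52 0.   0.32]
over turn [0. 0. 0.] n>=0.0 shift [-81.7 138.1  56. ] n>=4.1 at [ 0.661 -0.077  0.264]
grasp turn [0. 0. 0.] n>=0.0 shift [ 0.  0. 90.] n>=2.2 at [ 0.661 -0.077  0.174]
v 0.0 0.54 0.02 [-0.69  0.7   1.64  0.94  1.91  2.2 ]
M1 0.0 0.72 0.12 [-0.22  0.29  1.59 -0.    1.26  1.36]
M 0.0 0.85 0.13 [-0.22  0.29  1.59  0.    1.26 -0.25]
over 0.0 0.85 0.03 [-0.28  0.56  1.3   0.    1.29 -0.32]
grasp 0.0 1.06 0.02 [-0.28  0.65  1.38  0.    1.1  -0.32]
```

>>> play_rows([
  [[0,0,0],[-0.5,-9.1,-29],0],
  [[0,0,0],[-0.5,-9.1,-29],0],
  [[0,0,0],[-0.5,-9.1,-29],0],
  [[0,0,0],[-0.5,-9.1,-29],0],
  [[0,0,0],[-0.5,-9.1,-29],0],
  [[-3.1,3.09,-3.68],[0,0,0],0],
  [[-3.1,3.09,-3.68],[0,0,0],0],
  [[-3.1,3.09,-3.68],[0,0,0],0],
  [[-3.1,3.09,-3.68],[0,0,0],0],
  [[-3.1,3.09,-3.68],[0,0,0],0],
  [[-3.1,3.09,-3.68],[0,0,0],0],
  [[-3.1,3.09,-3.68],[0,0,0],0],
])

```text
t: 26.07
tcp_pos: [0.5204, -0.0007, 0.3166]
tool_rot: [0.797, -0.388, -0.328, -0.326]
force: [-0.2, -0.2, -0.9]
finger_gap: 1.002
gripper_force: 0.0
```

>>> play_rows([
  [[-3.1,3.09,-3.68],[0,0,0],0],
  [[-3.1,3.09,-3.68],[0,0,0],0],
  [[-3.1,3.09,-3.68],[0,0,0],0],
  [[-3.1,3.09,-3.68],[0,0,0],0],
  [[-3.1,3.09,-3.68],[0,0,0],0],
  [[-3.1,3.09,-3.68],[0,0,0],0],
  [[-3.1,3.09,-3.68],[0,0,0],0],
  [[-3.1,3.09,-3.68],[0,0,0],0],
  [[-3.1,3.09,-3.68],[0,0,0],0],
  [[-3.1,3.09,-3.68],[0,0,0],0],
  [[-3.1,3.09,-3.68],[0,0,0],0],
  [[-3.1,3.09,-3.68],[0,0,0],0],
])

```text
t: 27.07
tcp_pos: [0.5202, -0.0004, 0.3169]
tool_rot: [0.999, -0.03, -0.028, -0.026]
force: [0.2, -1.3, 0.2]
finger_gap: 1.004
gripper_force: 0.0
```

>>> play_rows([
  [[-3.1,3.09,-3.68],[0,0,0],0],
  [[0,0,-6.5],[0,0,0],0],
  [[0,0,-6.5],[0,0,0],0],
  [[0,0,-6.5],[0,0,0],0],
  [[0,0,-6.5],[0,0,0],0],
  [[0,0,-6.5],[0,0,0],0],
  [[0,0,-6.5],[0,0,0],0],
  [[0,0,-6.5],[0,0,0],0],
  [[0,0,-6.5],[0,0,0],0],
  [[0,0,-6.5],[0,0,0],0],
  [[0,0,-6.5],[0,0,0],0],
  [[0,0,-6.5],[0,0,0],0],
])

```text
t: 28.07
tcp_pos: [0.5198, -0.0004, 0.3164]
tool_rot: [0.81, 0.586, -0.002, -0.002]
force: [-0.3, 0.2, -0.2]
finger_gap: 1.004
gripper_force: 0.0
```

>>> play_rows([
  [[0,0,-6.5],[0,0,0],0],
  [[0,0,-6.5],[0,0,0],0],
  [[0,0,-6.5],[0,0,0],0],
  [[0,0,0],[0,0,0],0],
  [[0,0,0],[0,0,0],0],
])

```text
t: 28.48
tcp_pos: [0.5199, -0.0002, 0.317]
tool_rot: [0.702, 0.712, -0.002, -0.002]
force: [-0.3, 0.8, 0.6]
finger_gap: 1.002
gripper_force: 0.0
```

```bash
python3 - <<'E'
from kin import *
pg,M=hookpose([.661,-.0767,.185],.036)
plan([("over",pg+[0,0,.09],M),("grasp",pg,M)]);print(sense()["q"].round(2))
E
```

```text
over turn [-0.3 -0.  -1.2] n>=0.2 shift [-81.5 138.2  53. ] n>=4.1 at [ 0.661 -0.077  0.264]
grasp turn [0. 0. 0.] n>=0.0 shift [ 0.  0. 90.] n>=2.2 at [ 0.661 -0.077  0.174]
[-0.22  0.3   1.59 -0.    1.26 -0.23]
```

>>> play_rows([
  [[0,0,-1.2],[0,0,0],0],
  [[0,0,0],[-16.3,27.6,10.6],0],
  [[0,0,0],[-16.3,27.6,10.6],0],
  [[0,0,0],[-16.3,27.6,10.6],0],
  [[0,0,0],[-16.3,27.7,10.6],0],
  [[0,0,0],[-16.3,27.7,10.6],0],
  [[0,0,0],[0,0,0],0],
  [[0,0,0],[0,0,0],0],
  [[0,0,0],[0,0,0],0],
])

```text
t: 29.23
tcp_pos: [0.6607, -0.0756, 0.2646]
tool_rot: [0.694, 0.72, -0.001, -0.002]
force: [-0.6, 0.4, 0.9]
finger_gap: 1.004
gripper_force: 0.0
```

```bash
python3 - <<'E'
from kin import *
pg,M=hookpose([.661,-.0767,.185],.036)
plan([("grasp",pg,M)])
t,_=snapshot("top"); s,_=snapshot("scene");w=np.hstack([cv2.resize(t[160:310,270:470],(400,300)),cv2.resize(s[170:395,200:500],(400,300))]); crop("x",w,0,0,800,300,1,"b5.png")
E
```

```text
grasp turn [-0.2 -0.1  0.1] n>=0.0 shift [-1.1  0.3 90.6] n>=2.2 at [ 0.661 -0.077  0.174]
```

View pics/b5.png

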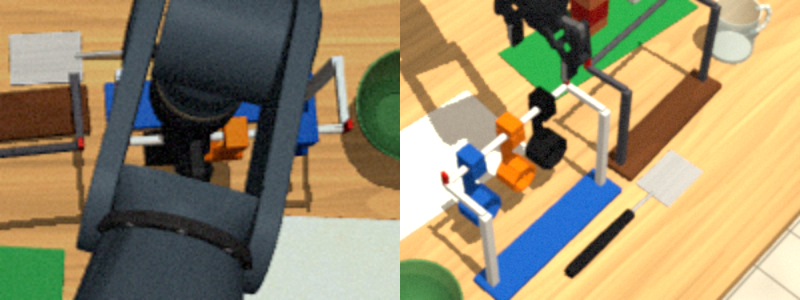

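The right half shows the open fingers straddling the bar line above the black hook at (542,100).

>>> play_rows([
  [[0,0,0],[-0.5,0,25],0],
  [[0,0,0],[-0.5,0.3,25],0],
  [[0,0,0],[0,0,20],0],
  [[0,0,0],[0,0,12],0],
  [[0,0,0],[0,0,8],0],
  [[0,0,0],[0,0,0],0],
  [[0,0,0],[0,0,0],0],
])

```text
t: 29.92
tcp_pos: [0.662, -0.0766, 0.1762]
tool_rot: [0.693, 0.721, -0.0, -0.0]
force: [-0.3, 0.1, -0.4]
finger_gap: 0.999
gripper_force: 0.0
```

>>> play_rows([
  [[0,0,0],[0,0,0],1],
  [[0,0,0],[0,0,0],1],
  [[0,0,0],[0,0,0],1],
  [[0,0,0],[0,0,0],1],
  [[0,0,0],[0,0,0],1],
  [[0,0,0],[0,0,0],1],
  [[0,0,0],[0,0,0],1],
  [[0,0,0],[0,0,0],1],
  [[0,0,0],[0,0,0],1],
], grip_force=40)

```text
t: 30.67
tcp_pos: [0.6618, -0.0769, 0.176]
tool_rot: [0.693, 0.721, -0.0, -0.0]
force: [-1.8, 0.0, 5.8]
finger_gap: 0.365
gripper_force: 45.8
```

>>> play_rows([
  [[0,0,0],[0,0,-4],1],
  [[0,0,0],[0,0,-8],1],
  [[0,0,0],[0,0,-12],1],
  [[0,0,0],[0,0,-12],1],
  [[0,0,0],[0,0,-12],1],
  [[0,0,0],[0,0,0],1],
  [[0,0,0],[0,0,0],1],
])

```text
t: 31.25
tcp_pos: [0.6626, -0.077, 0.2251]
tool_rot: [0.693, 0.721, 0.0, 0.001]
force: [-0.6, 0.7, -0.3]
finger_gap: 0.367
gripper_force: 45.2
```

>>> play_rows([
  [[0,0,0],[0,-10,0],1],
  [[0,0,0],[0,-20,0],1],
  [[0,0,0],[0,-20,0],1],
  [[0,0,0],[0,-20,0],1],
  [[0,0,0],[0,-10,0],1],
  [[0,0,0],[0,0,0],1],
  [[0,0,0],[0,0,0],1],
])

```text
t: 31.83
tcp_pos: [0.5817, -0.0799, 0.2234]
tool_rot: [0.693, 0.721, -0.0, -0.001]
force: [0.4, -0.6, -1.0]
finger_gap: 0.366
gripper_force: 45.1
```

```bash
cat >> kin.py <<'E'
def place(y,lift=.048,dz=-.009,dx=0):
    o=np.array([.658-.0738*y+dx,y,.185]); M=hookpose(o,.0738)[1]; X=M[:,1]
    hi=o+[0,0,dz+lift]; return [("front",hi-.08*X,M),("over",hi,M),("down",o+[0,0,dz],M)]
E
python3 - <<'E'
from kin import *
w=place(.20);s=sense();plan(w);q=s["q"]
for l,pp,rr in w: q,e,m,st=track(q,[(pp,rr)]);print(l,round(e,3),round(m,2),round(st,2),q.round(2))
t,_=snapshot("scene"); crop("x",t,200,120,240,180,3,"b6.png")
E
```

```text
front turn [-0.1 -0.  -2. ] n>=0.3 shift [274.6   2.   -0.6] n>=6.6 at [0.563 0.194 0.224]
over turn [0. 0. 0.] n>=0.0 shift [ 0. 80.  0.] n>=1.9 at [0.643 0.2   0.224]
down turn [0. 0. 0.] n>=0.0 shift [ 0.  0. 48.] n>=1.2 at [0.643 0.2   0.176]
front 0.0 0.86 0.04 [0.14 0.51 1.52 0.   1.11 0.07]
over 0.0 0.92 0.02 [0.14 0.61 1.32 0.   1.22 0.06]
down 0.0 1.08 0.01 [0.14 0.66 1.36 0.   1.12 0.06]
```

View pics/b6.png

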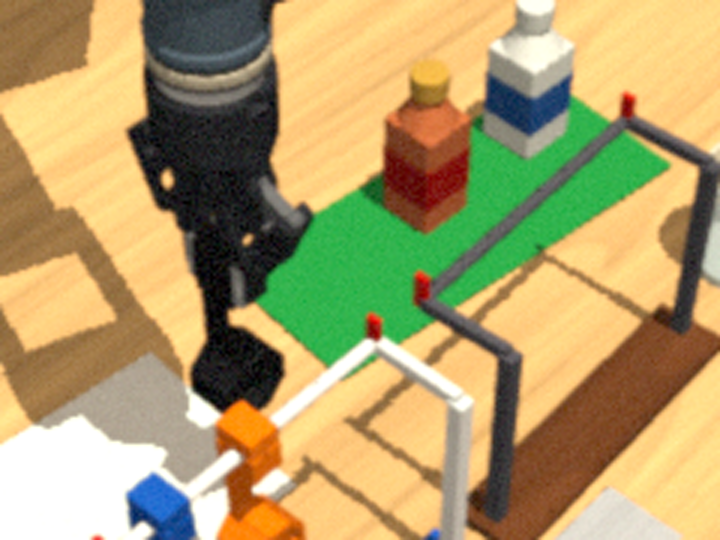

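The black cup hangs straight in the gripper at (240,370), clear of the drying rail. Both bottles stand on the mat.

>>> play_rows([
  [[0,0,-2],[0,0,0],1],
  [[0,0,0],[14.6,0.2,0],1],
  [[0,0,0],[30,0.2,0],1],
  [[0,0,0],[30,0.2,0],1],
  [[0,0,0],[30,0.2,0],1],
  [[0,0,0],[30,0.2,0],1],
  [[0,0,0],[30,0.2,0],1],
  [[0,0,0],[30,0.2,0],1],
  [[0,0,0],[30,0.2,0],1],
  [[0,0,0],[30,0.2,0],1],
  [[0,0,0],[20,0.2,0],1],
  [[0,0,0],[0,0,0],1],
])

```text
t: 32.88
tcp_pos: [0.5631, 0.1995, 0.2234]
tool_rot: [0.679, 0.734, 0.001, -0.001]
force: [0.1, -0.1, -0.1]
finger_gap: 0.368
gripper_force: 45.1
```

>>> play_rows([
  [[0,0,0],[0,10,0],1],
  [[0,0,0],[0,20,0],1],
  [[0,0,0],[0,20,0],1],
  [[0,0,0],[0,20,0],1],
  [[0,0,0],[0,10,0],1],
  [[0,0,0],[0,0,0],1],
  [[0,0,0],[0,0,0],1],
  [[0,0,0],[0,0,0],1],
])

```text
t: 33.55
tcp_pos: [0.6433, 0.1993, 0.223]
tool_rot: [0.681, 0.732, -0.001, -0.001]
force: [0.1, -1.1, -1.4]
finger_gap: 0.372
gripper_force: 44.9
```

```bash
python3 - <<'E'
from kin import *
plan(place(.20)[1:]);print(sense()["force"])
E
```

```text
over turn [-0.1 -0.  -0.1] n>=0.0 shift [ 0.7  0.  -1. ] n>=0.0 at [0.643 0.2   0.224]
down turn [0. 0. 0.] n>=0.0 shift [ 0.  0. 48.] n>=1.2 at [0.643 0.2   0.176]
[ 0.05463835 -1.05155838 -1.40545713]
```

>>> play_rows([
  [[0,0,0],[0,0,12],1],
  [[0,0,0],[0,0,10],1],
  [[0,0,0],[0,0,6],1],
  [[0,0,0],[0,0,4],1],
  [[0,0,0],[0,0,4],1],
  [[0,0,0],[0,0,0],1],
])

```text
t: 34.05
tcp_pos: [0.6426, 0.2, 0.1861]
tool_rot: [0.681, 0.733, -0.001, -0.001]
force: [-0.6, -0.2, -0.3]
finger_gap: 0.368
gripper_force: 44.9
```

>>> play_rows([
  [[0,0,0],[0,0,4],1],
  [[0,0,0],[0,0,3],1],
  [[0,0,0],[0,0,2],1],
  [[0,0,0],[0,0,0],1],
  [[0,0,0],[0,0,0],1],
])

```text
t: 34.47
tcp_pos: [0.6433, 0.2, 0.1784]
tool_rot: [0.681, 0.733, -0.0, -0.001]
force: [-0.6, -1.0, -1.3]
finger_gap: 0.366
gripper_force: 44.9
```

>>> play_rows([
  [[0,0,0],[0,0,1.5],1],
  [[0,0,0],[0,0,1],1],
  [[0,0,0],[0,0,0],1],
])

```text
t: 34.72
tcp_pos: [0.6435, 0.2, 0.1763]
tool_rot: [0.681, 0.733, -0.0, -0.0]
force: [-0.4, 0.8, -0.5]
finger_gap: 0.372
gripper_force: 45.0
```

>>> play_rows([
  [[0,0,0],[0,0,1],1],
  [[0,0,0],[0,0,1],1],
  [[0,0,0],[0,0,0],1],
])

```text
t: 34.97
tcp_pos: [0.6436, 0.2001, 0.1762]
tool_rot: [0.681, 0.733, 0.0, -0.0]
force: [-3.7, 0.5, 7.6]
finger_gap: 0.368
gripper_force: 46.1
```

>>> play_rows([
  [[0,0,0],[0,0,-1],0.8],
  [[0,0,0],[0,0,0],0.5],
  [[0,0,0],[0,0,0],0.2],
  [[0,0,0],[0,0,0],0],
  [[0,0,0],[0,0,0],0],
  [[0,0,0],[0,0,0],0],
  [[0,0,0],[0,0,-10],0],
  [[0,0,0],[0,0,-25],0],
  [[0,0,0],[0,0,-30],0],
  [[0,0,0],[0,0,-25],0],
  [[0,0,0],[0,0,0],0],
])

```text
t: 35.88
tcp_pos: [0.647, 0.2006, 0.2724]
tool_rot: [0.681, 0.733, 0.005, 0.003]
force: [1.0, 0.0, 0.7]
finger_gap: 1.0
gripper_force: 0.0
```

```bash
python3 - <<'E'
from kin import *
pg,M=hookpose([.6635,-.1394,.185],.036); pg[2]+=.002
w=[("over",pg+[0,0,.09],M),("grasp",pg,M)];plan(w);q=sense()["q"]
for l,pp,rr in w: q,e,m,st=track(q,[(pp,rr)]);print(l,round(e,3),round(m,2),round(st,2),q.round(2))
t,d=snapshot("scene");P=cloud("scene",d);x,y,z=P[...,0],P[...,1],P[...,2]
m=(abs(x-.643)<.03)&(abs(y-.2)<.03)&(z>.193)&(z<.215);print(m.sum(),P[m].mean(0))
crop("x",t,260,120,200,150,3,"b7.png")
E
```

```text
over turn [ 0.7 -0.1  2.2] n>=0.3 shift [-340.4    4.2    6.4] n>=8.2 at [ 0.664 -0.139  0.266]
grasp turn [0. 0. 0.] n>=0.0 shift [ 0.  0. 90.] n>=2.2 at [ 0.664 -0.139  0.176]
over 0.0 1.03 0.04 [-0.37  0.58  1.26 -0.    1.31 -0.41]
grasp 0.0 1.04 0.02 [-0.37  0.67  1.35  0.    1.13 -0.41]
172 [0.64708643 0.19747979 0.20056368]
```

View pics/b7.png

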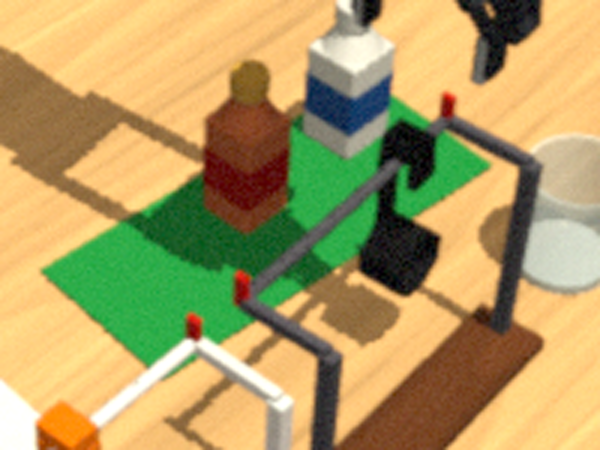

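The black cup hangs on the storage rail at (408,155). Orange is next.

>>> play_rows([
  [[0.6,0,2.2],[0,0,0],0],
  [[0,0,0],[-31,0.4,0.4],0],
  [[0,0,0],[-31,0.4,0.4],0],
  [[0,0,0],[-31,0.4,0.4],0],
  [[0,0,0],[-31,0.4,0.4],0],
  [[0,0,0],[-31,0.4,0.4],0],
  [[0,0,0],[-31,0.4,0.4],0],
  [[0,0,0],[-31,0.4,0.4],0],
  [[0,0,0],[-31,0.4,0.4],0],
  [[0,0,0],[-31,0.4,0.4],0],
  [[0,0,0],[-31,0.4,0.4],0],
  [[0,0,0],[-30.4,0.2,0],0],
])

```text
t: 36.93
tcp_pos: [0.6587, -0.1414, 0.2596]
tool_rot: [0.695, 0.719, -0.005, -0.005]
force: [-0.1, 0.1, 0.7]
finger_gap: 1.001
gripper_force: 0.0
```

>>> play_rows([
  [[0,0,0],[0,0,0],0],
  [[0,0,0],[0,0,0],0],
  [[0,0,0],[0,0,0],0],
])

```text
t: 37.18
tcp_pos: [0.6589, -0.1396, 0.2599]
tool_rot: [0.695, 0.719, -0.005, -0.005]
force: [-0.3, 0.7, -0.6]
finger_gap: 1.003
gripper_force: 0.0
```

```bash
python3 - <<'E'
from kin import *
pg,M=hookpose([.6635,-.1394,.185],.036); pg[2]+=.002
plan([("grasp",pg,M)])
E
```

```text
grasp turn [-0.8 -0.1 -0.1] n>=0.1 shift [ 0.1  4.6 83.9] n>=2.0 at [ 0.664 -0.139  0.176]
```

>>> play_rows([
  [[-0.7,0,0],[0,4.6,0],0],
  [[0,0,0],[0,0,25],0],
  [[0,0,0],[0,0,25],0],
  [[0,0,0],[0,0,15],0],
  [[0,0,0],[0,0,12],0],
  [[0,0,0],[0,0,7],0],
  [[0,0,0],[0,0,0],0],
  [[0,0,0],[0,0,0],0],
])

```text
t: 37.85
tcp_pos: [0.6647, -0.1394, 0.1771]
tool_rot: [0.694, 0.72, 0.0, 0.0]
force: [0.4, -1.1, 0.4]
finger_gap: 0.998
gripper_force: 0.0
```

>>> play_rows([
  [[0,0,0],[0,0,0],1],
  [[0,0,0],[0,0,0],1],
  [[0,0,0],[0,0,0],1],
  [[0,0,0],[0,0,0],1],
  [[0,0,0],[0,0,0],1],
  [[0,0,0],[0,0,0],1],
  [[0,0,0],[0,0,0],1],
  [[0,0,0],[0,0,0],1],
  [[0,0,0],[0,0,0],1],
])

```text
t: 38.6
tcp_pos: [0.6645, -0.1401, 0.1776]
tool_rot: [0.695, 0.719, 0.0, 0.001]
force: [-0.9, 0.2, 5.3]
finger_gap: 0.363
gripper_force: 43.1
```

>>> play_rows([
  [[0,0,0],[0,0,-4],1],
  [[0,0,0],[0,0,-8],1],
  [[0,0,0],[0,0,-12],1],
  [[0,0,0],[0,0,-12],1],
  [[0,0,0],[0,0,-12],1],
  [[0,0,0],[0,0,0],1],
  [[0,0,0],[0,0,0],1],
])

```text
t: 39.18
tcp_pos: [0.665, -0.1401, 0.2265]
tool_rot: [0.695, 0.719, 0.001, 0.001]
force: [0.1, -0.2, -2.1]
finger_gap: 0.369
gripper_force: 42.6
```

>>> play_rows([
  [[0,0,0],[0,-10,0],1],
  [[0,0,0],[0,-20,0],1],
  [[0,0,0],[0,-20,0],1],
  [[0,0,0],[0,-20,0],1],
  [[0,0,0],[0,-10,0],1],
  [[0,0,0],[0,0,0],1],
  [[0,0,0],[0,0,0],1],
])

```text
t: 39.77
tcp_pos: [0.5847, -0.1429, 0.2249]
tool_rot: [0.695, 0.719, 0.0, 0.0]
force: [0.9, 0.4, -0.9]
finger_gap: 0.366
gripper_force: 42.5
```

```bash
python3 - <<'E'
from kin import *
w=place(.135);plan(w);s=sense();q=s["q"];print(s["tcp_pos"])
for l,pp,rr in w: q,e,m,st=track(q,[(pp,rr)]);print(l,round(e,3),round(m,2))
E
```

```text
front turn [ 0.1  0.  -2.2] n>=0.3 shift [272.5   3.7   0.9] n>=6.5 at [0.568 0.129 0.224]
over turn [0. 0. 0.] n>=0.0 shift [ 0. 80.  0.] n>=1.9 at [0.648 0.135 0.224]
down turn [0. 0. 0.] n>=0.0 shift [ 0.  0. 48.] n>=1.2 at [0.648 0.135 0.176]
[ 0.58465491 -0.14288893  0.2248927 ]
front 0.0 0.86
over 0.0 0.88
down 0.0 1.05
```

>>> play_rows([
  [[0,0,-2.1],[0,0,0],1],
  [[0,0,0],[14.5,0.4,0],1],
  [[0,0,0],[30,0.4,0],1],
  [[0,0,0],[30,0.4,0],1],
  [[0,0,0],[30,0.4,0],1],
  [[0,0,0],[30,0.4,0],1],
  [[0,0,0],[30,0.4,0],1],
  [[0,0,0],[30,0.4,0],1],
  [[0,0,0],[30,0.4,0],1],
  [[0,0,0],[30,0.4,0],1],
  [[0,0,0],[18,0.3,0],1],
  [[0,0,0],[0,0,0],1],
])

```text
t: 40.77
tcp_pos: [0.5684, 0.1345, 0.2248]
tool_rot: [0.68, 0.734, 0.001, -0.001]
force: [0.5, -0.3, -0.4]
finger_gap: 0.368
gripper_force: 42.5
```

>>> play_rows([
  [[0,0,0],[0,10,0],1],
  [[0,0,0],[0,20,0],1],
  [[0,0,0],[0,20,0],1],
  [[0,0,0],[0,20,0],1],
  [[0,0,0],[0,10,0],1],
  [[0,0,0],[0,0,0],1],
  [[0,0,0],[0,0,0],1],
  [[0,0,0],[0,0,0],1],
])

```text
t: 41.43
tcp_pos: [0.6478, 0.1351, 0.2244]
tool_rot: [0.681, 0.732, -0.0, -0.0]
force: [-0.4, -1.4, -0.3]
finger_gap: 0.365
gripper_force: 42.5
```

```bash
python3 - <<'E'
from kin import *
plan(place(.135)[1:]);print(sense()["force"])
E
```

```text
over turn [-0.  -0.  -0.1] n>=0.0 shift [-0.1  0.3  0.4] n>=0.0 at [0.648 0.135 0.224]
down turn [0. 0. 0.] n>=0.0 shift [ 0.  0. 48.] n>=1.2 at [0.648 0.135 0.176]
[-0.43848756 -1.37229756 -0.32666678]
```

>>> play_rows([
  [[0,0,0],[0,0,12],1],
  [[0,0,0],[0,0,10],1],
  [[0,0,0],[0,0,6],1],
  [[0,0,0],[0,0,4],1],
  [[0,0,0],[0,0,4],1],
  [[0,0,0],[0,0,4],1],
  [[0,0,0],[0,0,3],1],
  [[0,0,0],[0,0,2],1],
  [[0,0,0],[0,0,1],1],
  [[0,0,0],[0,0,0],1],
])

```text
t: 42.27
tcp_pos: [0.6484, 0.1351, 0.1787]
tool_rot: [0.681, 0.732, 0.0, -0.0]
force: [-0.4, -0.2, -1.4]
finger_gap: 0.367
gripper_force: 42.5
```

>>> play_rows([
  [[0,0,0],[0,0,1],1],
  [[0,0,0],[0,0,1],1],
  [[0,0,0],[0,0,0],1],
])

```text
t: 42.52
tcp_pos: [0.6487, 0.1351, 0.1777]
tool_rot: [0.681, 0.732, 0.0, 0.0]
force: [0.2, -0.1, 3.2]
finger_gap: 0.372
gripper_force: 42.9
```

>>> play_rows([
  [[0,0,0],[0,0,0],0.8],
  [[0,0,0],[0,0,0],0.5],
  [[0,0,0],[0,0,0],0.2],
  [[0,0,0],[0,0,0],0],
  [[0,0,0],[0,0,0],0],
  [[0,0,0],[0,0,0],0],
  [[0,0,0],[0,0,-10],0],
  [[0,0,0],[0,0,-25],0],
  [[0,0,0],[0,0,-30],0],
  [[0,0,0],[0,0,-25],0],
  [[0,0,0],[0,0,0],0],
  [[0,0,0],[0,0,0],0],
])

```text
t: 43.52
tcp_pos: [0.6496, 0.1352, 0.2698]
tool_rot: [0.681, 0.732, 0.002, 0.002]
force: [-0.7, 0.0, -0.7]
finger_gap: 1.001
gripper_force: 0.0
```

```bash
python3 - <<'E'
from kin import *
pg,M=hookpose([.6663,-.2114,.185],.036); pg[2]+=.002
w=[("over",pg+[0,0,.09],M),("grasp",pg,M)];plan(w);q=sense()["q"]
for l,pp,rr in w: q,e,m,st=track(q,[(pp,rr)]);print(l,round(e,3),round(m,2),round(st,2),q.round(2))
for n in("top","scene"):
  t,d=snapshot(n);P=cloud(n,d);x,y,z=P[...,0],P[...,1],P[...,2]
  for yy in(.2,.135,-.2114):
    m=(abs(x-.65)<.04)&(abs(y-yy)<.02)&(z>.193)&(z<.215);print(n,yy,m.sum(),P[m].mean(0) if m.any() else 0)
E
```

```text
over turn [ 0.3 -0.   2.1] n>=0.3 shift [-347.     4.3    3.8] n>=8.3 at [ 0.666 -0.211  0.266]
grasp turn [0. 0. 0.] n>=0.0 shift [ 0.  0. 90.] n>=2.2 at [ 0.666 -0.211  0.176]
over 0.0 0.98 0.04 [-0.47  0.61  1.2   0.    1.34 -0.5 ]
grasp 0.0 0.98 0.02 [-0.47  0.7   1.29  0.    1.16 -0.5 ]
top 0.2 177 [0.64240934 0.20037746 0.20046082]
top 0.135 0 0
top -0.2114 192 [ 0.66464769 -0.21065006  0.20007439]
scene 0.2 141 [0.64750479 0.19603721 0.20028281]
scene 0.135 182 [0.65208358 0.13361568 0.20055605]
scene -0.2114 256 [ 0.66806804 -0.21307877  0.20061608]
```

Orange hangs at y≈0.135. Blue is next.

>>> play_rows([
  [[0,0,2.1],[0,0,0],0],
  [[0,0,0],[-31.6,0.4,0],0],
  [[0,0,0],[-31.6,0.4,0],0],
  [[0,0,0],[-31.6,0.4,0],0],
  [[0,0,0],[-31.6,0.4,0],0],
  [[0,0,0],[-31.6,0.4,0],0],
  [[0,0,0],[-31.6,0.4,0],0],
  [[0,0,0],[-31.6,0.4,0],0],
  [[0,0,0],[-31.6,0.4,0],0],
  [[0,0,0],[-31.6,0.4,0],0],
  [[0,0,0],[-31.6,0.4,0],0],
  [[0,0,0],[-31,0.3,0],0],
])

```text
t: 44.62
tcp_pos: [0.6638, -0.2127, 0.2646]
tool_rot: [0.695, 0.719, -0.001, -0.002]
force: [-0.3, 0.3, -0.4]
finger_gap: 1.002
gripper_force: 0.0
```

>>> play_rows([
  [[0,0,0],[0,0,0],0],
  [[0,0,0],[0,0,0],0],
  [[0,0,0],[0,0,0],0],
])

```text
t: 44.87
tcp_pos: [0.664, -0.2109, 0.265]
tool_rot: [0.695, 0.719, -0.0, -0.002]
force: [0.4, 0.9, -0.5]
finger_gap: 1.002
gripper_force: 0.0
```

```bash
python3 - <<'E'
from kin import *
pg,M=hookpose([.6663,-.2114,.185],.036); pg[2]+=.002
plan([("grasp",pg,M)])
E
```

```text
grasp turn [-0.2 -0.1 -0.1] n>=0.0 shift [-0.6  2.3 89. ] n>=2.1 at [ 0.666 -0.211  0.176]
```

>>> play_rows([
  [[0,0,0],[-0.5,2,0],0],
  [[0,0,0],[0,0,25],0],
  [[0,0,0],[0,0,25],0],
  [[0,0,0],[0,0,20],0],
  [[0,0,0],[0,0,12],0],
  [[0,0,0],[0,0,7],0],
  [[0,0,0],[0,0,0],0],
  [[0,0,0],[0,0,0],0],
])

```text
t: 45.53
tcp_pos: [0.6675, -0.2115, 0.1783]
tool_rot: [0.694, 0.72, 0.0, 0.0]
force: [1.4, 0.3, 0.2]
finger_gap: 0.999
gripper_force: 0.0
```

>>> play_rows([
  [[0,0,0],[0,0,0],1],
  [[0,0,0],[0,0,0],1],
  [[0,0,0],[0,0,0],1],
  [[0,0,0],[0,0,0],1],
  [[0,0,0],[0,0,0],1],
  [[0,0,0],[0,0,0],1],
  [[0,0,0],[0,0,0],1],
  [[0,0,0],[0,0,0],1],
  [[0,0,0],[0,0,0],1],
])

```text
t: 46.28
tcp_pos: [0.6672, -0.2122, 0.1787]
tool_rot: [0.695, 0.719, 0.0, 0.001]
force: [-2.1, 0.5, 5.3]
finger_gap: 0.366
gripper_force: 43.6
```

>>> play_rows([
  [[0,0,0],[0,0,-4],1],
  [[0,0,0],[0,0,-8],1],
  [[0,0,0],[0,0,-12],1],
  [[0,0,0],[0,0,-12],1],
  [[0,0,0],[0,0,-12],1],
  [[0,0,0],[0,0,0],1],
  [[0,0,0],[0,0,0],1],
])

```text
t: 46.87
tcp_pos: [0.6676, -0.2122, 0.2276]
tool_rot: [0.695, 0.719, 0.001, 0.002]
force: [-0.3, -0.1, -0.6]
finger_gap: 0.368
gripper_force: 43.0
```

>>> play_rows([
  [[0,0,0],[0,-10,0],1],
  [[0,0,0],[0,-20,0],1],
  [[0,0,0],[0,-20,0],1],
  [[0,0,0],[0,-20,0],1],
  [[0,0,0],[0,-10,0],1],
  [[0,0,0],[0,0,0],1],
  [[0,0,0],[0,0,0],1],
])

```text
t: 47.45
tcp_pos: [0.5873, -0.215, 0.2258]
tool_rot: [0.695, 0.719, 0.0, 0.0]
force: [0.0, -0.0, -1.2]
finger_gap: 0.37
gripper_force: 42.9
```

```bash
python3 - <<'E'
from kin import *
w=place(.07);plan(w);s=sense();q=s["q"];print(s["tcp_pos"])
for l,pp,rr in w: q,e,m,st=track(q,[(pp,rr)]);print(l,round(e,3),round(m,2))
E
```

```text
front turn [ 0.1 -0.  -2.3] n>=0.3 shift [279.4   6.4   1.8] n>=6.7 at [0.573 0.064 0.224]
over turn [0. 0. 0.] n>=0.0 shift [-0. 80.  0.] n>=1.9 at [0.653 0.07  0.224]
down turn [0. 0. 0.] n>=0.0 shift [ 0.  0. 48.] n>=1.2 at [0.653 0.07  0.176]
[ 0.58729108 -0.21497644  0.22584543]
front 0.0 0.86
over 0.0 0.87
down 0.0 1.03
```

>>> play_rows([
  [[0,0,-2.2],[0,0,0],1],
  [[0,0,0],[15.4,0.6,0],1],
  [[0,0,0],[31,0.6,0],1],
  [[0,0,0],[31,0.6,0],1],
  [[0,0,0],[31,0.6,0],1],
  [[0,0,0],[31,0.6,0],1],
  [[0,0,0],[31,0.6,0],1],
  [[0,0,0],[31,0.6,0],1],
  [[0,0,0],[31,0.6,0],1],
  [[0,0,0],[31,0.6,0],1],
  [[0,0,0],[16,0.6,0],1],
  [[0,0,0],[0,0,0],1],
])

```text
t: 48.45
tcp_pos: [0.5721, 0.0694, 0.2258]
tool_rot: [0.679, 0.734, 0.001, -0.001]
force: [-0.2, -0.0, -1.0]
finger_gap: 0.371
gripper_force: 43.0
```

>>> play_rows([
  [[0,0,0],[0,10,0],1],
  [[0,0,0],[0,20,0],1],
  [[0,0,0],[0,20,0],1],
  [[0,0,0],[0,20,0],1],
  [[0,0,0],[0,10,0],1],
  [[0,0,0],[0,0,0],1],
  [[0,0,0],[0,0,0],1],
  [[0,0,0],[0,0,0],1],
])

```text
t: 49.12
tcp_pos: [0.6514, 0.0703, 0.2254]
tool_rot: [0.681, 0.733, -0.0, -0.0]
force: [-0.4, -0.4, -1.0]
finger_gap: 0.37
gripper_force: 43.0
```

```bash
python3 - <<'E'
from kin import *
plan(place(.07)[1:]);print(sense()["force"])
E
```

```text
over turn [-0.1 -0.  -0. ] n>=0.0 shift [-0.4  1.4  1.4] n>=0.0 at [0.653 0.07  0.224]
down turn [0. 0. 0.] n>=0.0 shift [ 0.  0. 48.] n>=1.2 at [0.653 0.07  0.176]
[-0.35636877 -0.37199418 -0.98168892]
```

>>> play_rows([
  [[0,0,0],[0,1.2,12],1],
  [[0,0,0],[0,0,10],1],
  [[0,0,0],[0,0,6],1],
  [[0,0,0],[0,0,4],1],
  [[0,0,0],[0,0,4],1],
  [[0,0,0],[0,0,4],1],
  [[0,0,0],[0,0,3],1],
  [[0,0,0],[0,0,2],1],
  [[0,0,0],[0,0,1],1],
  [[0,0,0],[0,0,0],1],
])

```text
t: 49.95
tcp_pos: [0.6534, 0.0703, 0.1797]
tool_rot: [0.681, 0.733, 0.0, -0.0]
force: [-0.3, -0.7, 0.3]
finger_gap: 0.367
gripper_force: 43.0
```

>>> play_rows([
  [[0,0,0],[0,0,1],1],
  [[0,0,0],[0,0,1],1],
  [[0,0,0],[0,0,0],1],
])

```text
t: 50.2
tcp_pos: [0.6537, 0.0703, 0.1787]
tool_rot: [0.681, 0.733, 0.0, 0.0]
force: [-0.4, 0.3, 3.3]
finger_gap: 0.37
gripper_force: 43.4
```

Seated. Release, rise and back off.

>>> play_rows([
  [[0,0,0],[0,0,0],0.8],
  [[0,0,0],[0,0,0],0.5],
  [[0,0,0],[0,0,0],0.2],
  [[0,0,0],[0,0,0],0],
  [[0,0,0],[0,0,0],0],
  [[0,0,0],[0,0,0],0],
  [[0,0,0],[0,0,-10],0],
  [[0,0,0],[0,0,-25],0],
  [[0,0,0],[0,0,-30],0],
  [[0,0,0],[0,0,-30],0],
  [[0,0,0],[0,0,-30],0],
  [[0,0,0],[0,0,0],0],
])

```text
t: 51.2
tcp_pos: [0.6571, 0.0702, 0.3114]
tool_rot: [0.68, 0.733, 0.005, 0.006]
force: [1.3, 0.9, 1.3]
finger_gap: 1.0
gripper_force: 0.0
```

>>> play_rows([
  [[0,0,0],[-30,-8,0],0],
  [[0,0,0],[-35,-8,0],0],
  [[0,0,0],[-35,-8,0],0],
  [[0,0,0],[-35,-8,0],0],
  [[0,0,0],[-35,-8,0],0],
  [[0,0,0],[-35,-8,0],0],
  [[0,0,0],[-35,-8,0],0],
  [[0,0,0],[-35,-8,0],0],
  [[0,0,0],[-35,-8,0],0],
  [[0,0,0],[0,0,0],0],
  [[0,0,0],[0,0,0],0],
])

```text
t: 52.12
tcp_pos: [0.6038, -0.2463, 0.3028]
tool_rot: [0.682, 0.731, 0.0, -0.0]
force: [0.0, 0.7, -1.3]
finger_gap: 0.996
gripper_force: 0.0
```

```bash
python3 - <<'E'
from h import *
t,_=snapshot("top"); s,_=snapshot("scene");w=np.hstack([cv2.resize(t[140:380,110:430],(400,300)),cv2.resize(s[100:340,180:500],(400,300))]); crop("x",w,0,0,800,300,1,"b9.png")
E
```

```text
(no output)
```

View pics/b9.png

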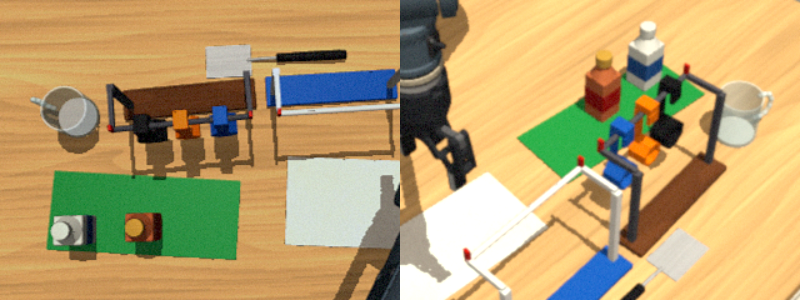

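All three cups hang between the storage stops, at (150,125), (185,122) and (222,120) in the left half. Both bottles stand on the mat and the bystanders are untouched.

```bash
python3 -c "
from station import *
print(sign_off())"
```

```text
the job is handed in; nothing more can be done
None
```

The job is done and handed in: both fallen bottles stand upright on the green mat, all three cups hang on the black storage rail between its stops, and the jug, bowl and spatula were not touched.

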